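# Level and put up the drip tray

### The arm

A 6-joint arm with a two-finger parallel gripper is mounted at the origin on the work surface. World frame = base frame: x ahead of the robot, y to its left, z up, the work surface at z = 0. Lengths are in m, angles in degrees, forces in N, time in s.
With the tool pointing down it reaches from about 0.375 to 0.75 m from the base axis. Payload 9 kg.
Tool frame: the origin (TCP) lies where the fingers leave the gripper's body, on its centre line; the fingertips stand 73 mm ahead of it and the grasp point (between the pads) lies 54 mm ahead of it (robot.tip_reach is the distance from the TCP to the fingertips, in m); z points along the fingers, y is the direction in which the jaws open and shut (so a half turn about z gives the same grasp; the last joint's range is limited). The gripper opens to 85 mm and grips with 20 to 120 N. Pads are 22 mm wide; open, the fingers measure 114 mm over their backs; the gripper's body (76 mm by 85 mm) begins 54 mm behind the grasp point. The pads swing forward as they close: fully open they stand 13 mm farther back than shut.
Start: joints at [-80.598, 5.964, 5.575, 89.605, 0, 77.527], TCP at [0.224, -0.557, 0.304] pointing down, gripper open.
Joint ranges: [-171.21, 171.21], [-48.23, 106.86], [-62.78, 66.21], [-105.2, 120.99], [-86.42, 89.51], [-180, 180]. Speed limits (degrees/s): [127.2, 127.2, 147.25, 180, 180, 180].

### API

Orientations are given as [roll, pitch, yaw] about the fixed x, y, z axes, in that order (R = Rz(yaw) Ry(pitch) Rx(roll)).
In Python, from plant import robot gives the robot as it stands. Calls block until the motion is done:
- robot.move_pose(position, orientation): joint-space move of the TCP to a pose.
- robot.line_to(position, vel=0.15, rotation=None, guard=None): straight line of the TCP; rotation=None keeps the orientation; vel is the mean speed in m/s. With guard (N) it stops when the force on the tool has changed by that much, and returns True; else False.
- robot.goto_joints(angles): joint-space move.
- robot.set_gripper(opening): finger opening in m; the grip force is fixed at half the most; returns when the fingers have stopped.
- robot.pause(seconds).
- robot.ik(position, orientation): joint angles nearest the present ones, or None.
- robot.observe(): the state.
- robot.grab_frame(name): name is "scene" or "top"; returns the picture (384x512x3 uint8, blue, green, red); there is no depth.
- robot.get_calibration(name): a dict with "vertical_fov" (degrees; the focal length in pixels is half the picture's height over the tangent of half this angle, whatever the lens; pixels are square), "cx", "cy" (the principal point, pixels), "rvec" (rotation vector, rad) and "tvec" (3), from world to camera coordinates, as OpenCV has them. Camera axes: x right, y down, z forward; pixel columns grow to the right and rows downward; lengths in m; the calibration is good to about 2 mm. A picture is of the moment at which its call begins. get_calibration takes no time and is no camera call.
A pose or a line that the arm cannot do raises robot.IKError and nothing moves.
- robot.job_done(): hands the job in, once; it reports no verdict.
The state is a dict: "time": time; "q": joint angles; "qvel": joint speeds; "joint_torque": joint torques, N m; "tool_pos": TCP position; "tcp_rot": TCP orientation; "ft_force": force on the tool from outside, world axes, zero at the start; "torque": the same for the moment, N m; "gripper_width": finger opening in m.
Only numpy, scipy, OpenCV 4.12 (cv2) and the standard library are available. Lean on these libraries where they do the work, as an engineer would, in place of code of your own. Each camera call takes 0.05 s, during which the arm holds its last target.

### The job

Put the folding drip tray into service: first slide the yellow wedge under the foot at the tray's sagging left end until its red pointer is level with the red line on the gauge post, and leave the wedge there; then fold up the tray's three loose panels until each stands upright; then stand every blue-lidded tub upright on the tray floor. Leave the other things in the cupboard where they are.

Things in the scene. Friction and masses are not known exactly. Their poses are not given: they have to be found in the camera images.
- tray (a joint): tilt of the teal drip tray about the steel hinge pin at its right-hand end (robot's right, towards -y): 0 = level, negative = left end sagging; it falls freely to its stop at -0.1. The tray weighs about 0.6 kg with its panels. Pin axis 52 mm above the table
- tray_floor (a point): centre of the upper face of the tray floor, 112 mm (tray's x) by 204 mm (tray's y). Tray's x points away from the robot, y to its left, z up. The hinge pin runs along x, 102 mm towards -y of this point and 4 mm below it. The left end (+y) has a fixed upright wall 35 mm high, inner face 97 mm from this point
- tray_foot (a point): lowest line of the black rubber foot under the tray's left end, which rides on the wedge: round bar 14 mm in diameter, 80 mm long along the tray's x; its middle, 195 mm from the pin. 14 mm above the table when the tray sags fully, 34 mm when level. Axes as the tray's. Under the tray the table is clear for 130 mm inwards from the foot
- pointer (a point): tip of the small red pointer that sticks out of the tray's left end wall (8 mm wide, 4 mm high; the point is at mid height), 226 mm from the hinge pin
- mark (a point): centre of the red line (3 mm high) on the grey gauge post that stands beside the pointer: 14 by 6 mm post, 96 mm high, with small black ticks; fixed; the height of the line differs from start to start, z up. The post is beyond the wedge's path: 64 mm towards +x of the tray's middle line
- wedge_grip (a point): centre of the black upright handle of the yellow wedge: 18 mm wide (wedge's x), 30 mm long (wedge's y), from 41 to 86 mm above the table; this point is 64 mm above the table and 183 mm behind the tip. The wedge (0.16 kg, 44 mm wide, 205 mm long) lies on the table and is slid along it, not lifted: gripped at this end, its tip would droop
- wedge_tip (a point): middle of the thin tip of the wedge, 2 mm above the table; the tip points to the wedge's own -y. From the tip the top is 4 mm high and rises 1 in 4 (0.25) for 150 mm to 41.5 mm, then runs level under the handle. It holds by friction: the wedge stays where it is left under the tray
- front (a joint): hinge of the tray's front panel (light teal, 35 mm from hinge to free edge, 4 mm thick): 0 = flat, folded outwards in the plane of the tray floor; pi/2 = upright against its stop. A stiff hinge (about 0.045 N m) that stays where it is left. The hinge line runs along the tray's y, 56 mm towards -x of the floor's centre; it is 186 mm long, at the level of the floor's upper face
- front_tab (a point): middle of the orange grip tab on that panel: the tab is a tongue 20 mm wide (along the hinge line), 8 mm thick, reaching from 35 to 65 mm from the hinge line; this point is 50 mm from the hinge line, in the plane of the panel's underside. Folded out it points to the tray's -x. Can be pinched from above across its 20 mm width, along the tray's y, and led round the hinge
- back (a joint): hinge of the tray's back (far) panel (light teal, 35 mm from hinge to free edge, 4 mm thick): 0 = flat, folded outwards in the plane of the tray floor; pi/2 = upright against its stop. A stiff hinge (about 0.045 N m) that stays where it is left. The hinge line runs along the tray's y, 56 mm towards +x of the floor's centre; it is 186 mm long, at the level of the floor's upper face
- back_tab (a point): middle of the orange grip tab on that panel: the tab is a tongue 20 mm wide (along the hinge line), 8 mm thick, reaching from 35 to 65 mm from the hinge line; this point is 50 mm from the hinge line, in the plane of the panel's underside. Folded out it points to the tray's +x. Can be pinched from above across its 20 mm width, along the tray's y, and led round the hinge
- right (a joint): hinge of the tray's right end panel (light teal, 35 mm from hinge to free edge, 4 mm thick): 0 = flat, folded outwards in the plane of the tray floor; pi/2 = upright against its stop. A stiff hinge (about 0.045 N m) that stays where it is left. The hinge line runs along the tray's x, 102 mm towards -y of the floor's centre; it is 100 mm long, at the level of the floor's upper face
- right_tab (a point): middle of the orange grip tab on that panel: the tab is a tongue 20 mm wide (along the hinge line), 8 mm thick, reaching from 35 to 65 mm from the hinge line; this point is 50 mm from the hinge line, in the plane of the panel's underside. Folded out it points to the tray's -y. Can be pinched from above across its 20 mm width, along the tray's x, and led round the hinge
- tub1_mid (a point): white tub with a blue lid, upright closed cylinder 42 mm in diameter and 46 mm tall, about 0.15 kg, heavy at the bottom; this point is at its centre (23 mm above its underside). There may be 2 to 4 tubs; an absent one reads None
- tub2_mid (a point): white tub with a blue lid, upright closed cylinder 42 mm in diameter and 46 mm tall, about 0.15 kg, heavy at the bottom; this point is at its centre (23 mm above its underside). There may be 2 to 4 tubs; an absent one reads None
- tub3_mid (a point): white tub with a blue lid, upright closed cylinder 42 mm in diameter and 46 mm tall, about 0.15 kg, heavy at the bottom; this point is at its centre (23 mm above its underside). There may be 2 to 4 tubs; an absent one reads None
- tub4_mid (a point): white tub with a blue lid, upright closed cylinder 42 mm in diameter and 46 mm tall, about 0.15 kg, heavy at the bottom; this point is at its centre (23 mm above its underside). There may be 2 to 4 tubs; an absent one reads None
- dustpan_edge (a point): bystander: grey plastic dustpan, 220 mm wide, 47 mm high, at the back of the table; this is the middle of the side wall nearest the robot
- squeegee: bystander: squeegee, white head 240 mm wide with a grey handle; origin under its head
- brush: bystander: orange hand brush, 250 mm long, 45 mm high, on the right beyond the tubs; origin under its middle
- glass_jar: bystander: closed glass jar with a steel lid, 76 mm in diameter, 110 mm tall, on the left; origin under its centre
- polish_tin: bystander: flat steel polish tin, 90 mm in diameter, 26 mm tall, on the right near the robot; origin under its centre
Mind the look-alikes: they are no part of the job. Leave any pink look-alike of the part that bears tub2_mid alone.

How it is judged:
By the outcome, as a careful person would: the job done as asked, in the order asked, and still so for the second after the job is handed in, with the robot touching nothing.
Of tub1, tub2, tub3, tub4 only 2 to 4 are there at a start; the rules pass over those that are not, and their reading is None.
At some moment in a run one of tub1, tub2, tub3, tub4 may be knocked a few centimetres aside while the robot is not near it.
It also fails if it takes over 210 s, if anything falls off the work surface, if the arm or the gripper's body presses on something with over 40 N, if the wrist force passes 120 N, or if a joint passes its speed limit or range.

## Working session

There is one attempt and no reset: what is moved stays moved. The work goes in short steps, each a Python script; the robot and the scene stay as the last script left them, time stands still between calls to the robot, and variables do not carry over. Pictures are saved under pics/ and viewed, and the job is handed in when it is done.

```bash
ls; mkdir -p pics; python3 - <<'E'
from plant import robot
import cv2
for n in ("scene","top"):
    f=robot.grab_frame(n); cv2.imwrite(f"pics/a_{n}.png",f); print(n,robot.get_calibration(n))
    cv2.imwrite(f"pics/a_{n}_big.png",cv2.resize(f,(800,600),interpolation=cv2.INTER_CUBIC))
o=robot.observe(); print(o)
E
```

```text
pics
scene {'vertical_fov': 55.94312270834376, 'cx': 254.11721262186518, 'cy': 186.7558834315964, 'rvec': array([ 2.01117415,  1.39826382, -0.56051964]), 'tvec': array([-0.18515534, -0.30881596,  1.44634589])}
top {'vertical_fov': 44.65318054924001, 'cx': 248.8875122616713, 'cy': 187.32796690935587, 'rvec': array([ 2.10936276, -2.1340933 ,  0.20545277]), 'tvec': array([-0.00845437,  0.54576003,  1.51968413])}
{'time': 0.1, 'q': array([-8.05979902e+01,  5.99520791e+00,  5.53174675e+00,  8.96032094e+01,
       -1.50672748e-03,  7.75274433e+01]), 'qvel': array([ 0.05728156, -0.05312014,  0.11558241,  0.04194453, -0.11611447,
        0.0526922 ]), 'joint_torque': array([ 5.56676765e-03, -5.58206785e+01,  5.04720676e+01,  1.29574985e-02,
       -2.90457774e-04, -5.49153853e-06]), 'tool_pos': array([ 0.22352155, -0.55659039,  0.30320214]), 'tcp_rot': array([-1.79934578e+02, -1.29277950e-02,  2.18745600e+01]), 'ft_force': array([-0.39203809,  0.02474148, -0.28264834]), 'torque': array([ 0.00606583,  0.01610365, -0.00355605]), 'gripper_width': 0.08544937447494835}
```

View pics/a_scene_big.png

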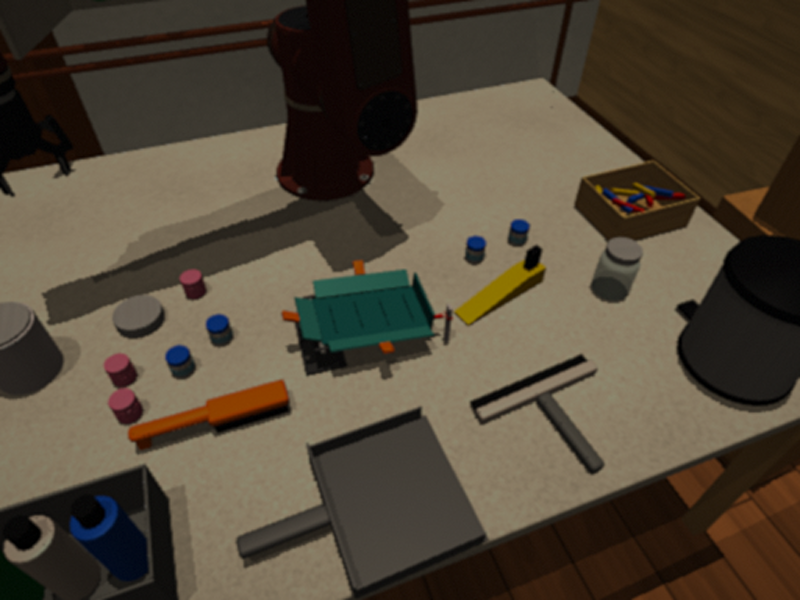

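View pics/a_top_big.png

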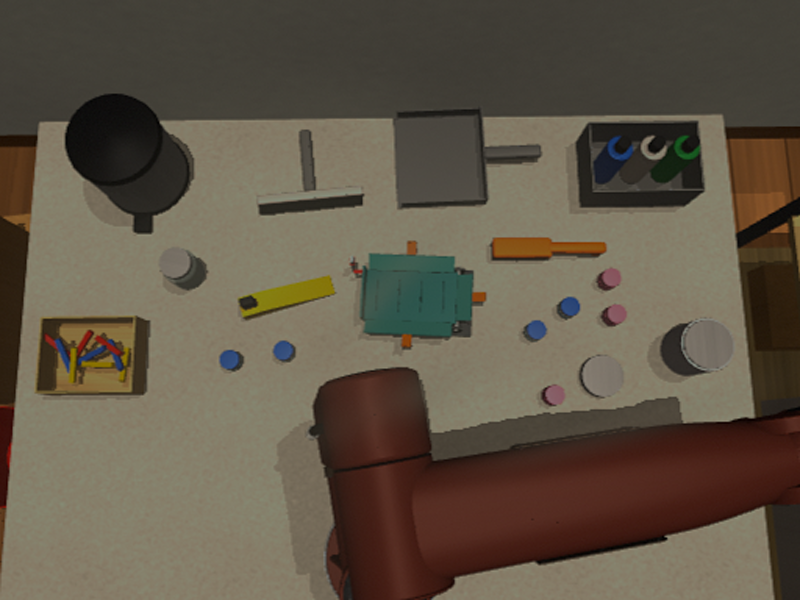

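The scene view shows the teal tray in the middle, the yellow wedge to its left with a black handle, and four blue tubs: (475,248), (518,232), (218,328) and (180,360) in the big picture. Pink look-alikes stand among the right-hand tubs. Next I'll measure positions.

```bash
cat > h.py <<'E'
from plant import robot
import cv2, numpy as np
CAL={}
def cal(n):
    if n not in CAL:
        c=robot.get_calibration(n); f=192/np.tan(np.radians(c['vertical_fov']/2))
        K=np.array([[f,0,c['cx']],[0,f,c['cy']],[0,0,1.]])
        CAL[n]=(K,np.asarray(c['rvec'],float),np.asarray(c['tvec'],float),cv2.Rodrigues(np.asarray(c['rvec'],float))[0])
    return CAL[n]
def ray(n,uv):
    K,r,t,R=cal(n); d=R.T@np.linalg.solve(K,[uv[0],uv[1],1.]); return -R.T@t, d/np.linalg.norm(d)
def onz(n,uv,z):
    c,d=ray(n,uv); return c+d*(z-c[2])/d[2]
def onplane(n,uv,axis,val):
    c,d=ray(n,uv); return c+d*(val-c[axis])/d[axis]
def proj(n,p):
    K,r,t,R=cal(n); return cv2.projectPoints(np.asarray(p,float).reshape(-1,3),r,t,K,None)[0].reshape(-1,2)
def tri(uv1,uv2,a='scene',b='top'):
    c1,d1=ray(a,uv1);c2,d2=ray(b,uv2)
    A=np.stack([d1,-d2],1);s=np.linalg.lstsq(A,c2-c1,rcond=None)[0]
    p,q=c1+d1*s[0],c2+d2*s[1]; return (p+q)/2,np.linalg.norm(p-q)
def blobs(img,lo,hi,amin=8):
    hsv=cv2.cvtColor(img,cv2.COLOR_BGR2HSV); m=cv2.inRange(hsv,np.array(lo),np.array(hi))
    k,l,s,c=cv2.connectedComponentsWithStats(m)
    return m,[(c[i],s[i]) for i in range(1,k) if s[i,4]>=amin]
def crop(img,x0,y0,x1,y1,name,maxw=800,maxh=600):
    c=img[y0:y1,x0:x1]; f=min(maxw/c.shape[1],maxh/c.shape[0]); f=int(f) if f>=1 else f
    cv2.imwrite(name,cv2.resize(c,None,fx=f,fy=f,interpolation=cv2.INTER_NEAREST)); return f
COL=dict(blue=((100,120,50),(125,255,255)),yellow=((22,150,80),(35,255,255)),orange=((5,170,100),(18,255,255)),teal=((75,80,40),(95,255,255)),red=((0,150,60),(4,255,255)))
E
python3 - <<'E'
from h import *
for n in("scene","top"):
    f=cv2.imread(f"pics/a_{n}.png"); 
    for k,(lo,hi) in COL.items():
        for c,s in blobs(f,lo,hi)[1]: print(n,k,c.round(1),s)
    print(-cal(n)[3].T@cal(n)[2])
f=cv2.imread("pics/a_top.png"); crop(f,140,140,310,235,"pics/b1.png")
f=cv2.imread("pics/a_scene.png"); crop(f,180,150,350,260,"pics/b2.png")
E
```

```text
scene blue [422.5 121.3] [415 119  15   5  32]
scene blue [389.5 123.5] [386 121   8   6  20]
scene blue [406.5 125.7] [403 124   9   5  22]
scene blue [332.2 144.2] [327 141  11   8  70]
scene blue [304.4 155.2] [299 151  12   9  78]
scene blue [138.5 206.5] [132 202  14  11 118]
scene blue [113.1 226.9] [106 221  15  12 136]
scene blue [ 61.6 333.3] [ 45 317  31  29 389]
scene yellow [411.5 120.2] [406 117  12   8  24]
scene yellow [382.7 120.4] [381 118   4   6  14]
scene yellow [399.7 121.8] [392 120  17   4  34]
scene yellow [316.9 186.5] [291 166  58  42 721]
scene orange [478.1 128.1] [464 120  27  20 265]
scene orange [490.2 147.5] [487 145   7   5  11]
scene orange [229.1 170.4] [226 166   7  10  54]
scene orange [185.6 201.6] [181 199  11   6  47]
scene orange [247.1 221.5] [243 219   9   6  43]
scene orange [138.8 261.4] [  82  243  102   39 1139]
scene orange [508.6 306.1] [505 303   7   9  38]
scene orange [500.8 313.8] [494 307  15  16  70]
scene orange [480.7 327. ] [473 321  16  13  85]
scene orange [462.3 337.7] [454 329  18  17 174]
scene teal [231.9 199. ] [ 189  1
[... 1098 characters left out ...]
[  2 137  17  11  77]
top orange [499.5 146.3] [493 143  12   6  42]
top orange [345.8 157.9] [315 152  73  13 704]
top orange [263.  158.5] [261 155   5   8  40]
top orange [306.1 189.5] [302 187   9   6  51]
top orange [ 52.5 216.5] [ 50 212   6  10  10]
top orange [259.7 217.5] [257 214   6   8  43]
top teal [268.5 188.9] [ 234  163   69   52 2802]
top teal [232.4 176.9] [232 171   2  13  14]
top red [228.5 173.4] [226 173   6   2  10]
top red [ 53.7 218.4] [ 50 212   9  16  47]
top red [ 31.6 217.5] [ 29 214   7   9  28]
top red [ 69.1 220.9] [ 61 215  17  13  56]
top red [  3.9 260.6] [  0 260   9   2  10]
top red [  5.  291.1] [  4 283   3  18  36]
[ 0.24671303 -0.01033508  1.59574159]
```

View pics/b1.png

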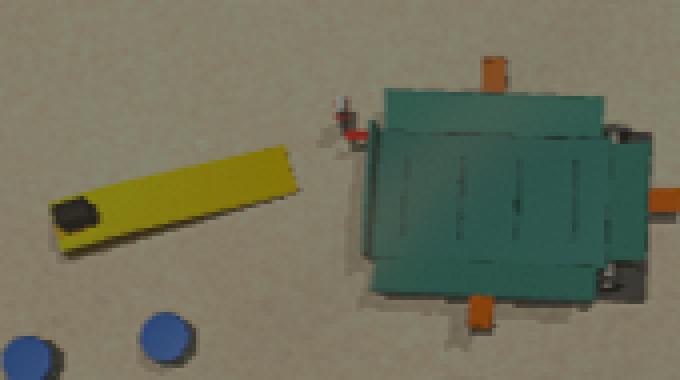

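View pics/b2.png

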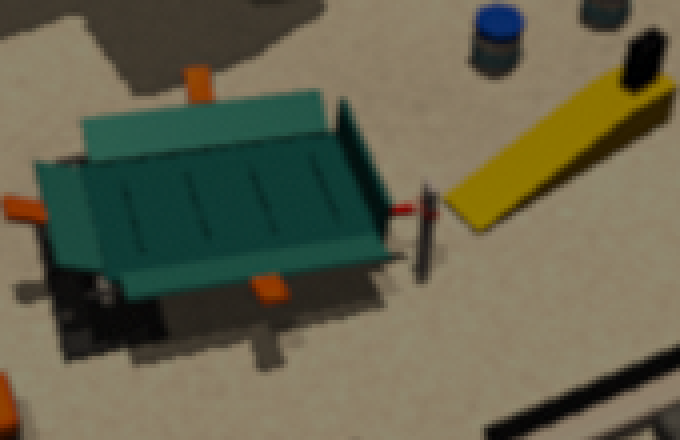

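```bash
python3 - <<'E'
from h import *
np.set_printoptions(precision=4,suppress=True)
T=lambda a,b:print(tri(a,b))
print("tubs")
for uv in [(364.5,195.6),(343,210.6),(180.8,223.8),(146.6,229.6)]: print(onz('top',uv,.046))
for uv in [(332.2,144.2),(304.4,155.2),(138.5,206.5),(113.1,226.9)]: print(onz('scene',uv,.044))
print("tabs tri: front, right, back")
T((229.1,170.4),(259.7,217.5));T((185.6,201.6),(306.1,189.5));T((247.1,221.5),(263,158.5))
# corners from the crops: top crop origin (140,140) f4; scene crop origin (180,150) f4
ct=lambda x,y:(140+(x-.5*3/1)/4, 140+(y-1.5)/4); cs=lambda x,y:(180+(x-1.5)/4,150+(y-1.5)/4)
print("wedge tip corners z=.004 top & scene")
for uv in [ct(287,146),ct(299,190)]: print(onz('top',uv,.004))
for uv in [cs(443,204),cs(480,233)]: print(onz('scene',uv,.004))
print("handle top");print(onz('top',ct(75,214),.080)); T(cs(652,46),ct(74,211))
print("pointer tip?"); T(cs(410,210),ct(350,136))
print("post base/top");print(onz('scene',cs(423,280),0),onz('top',ct(343,103),.096),onz('top',ct(348,135),.05))
E
python3 - <<'E'
import sys; sys.path.insert(0,'.')
import os; os.chdir('.')
from h import *
f=cv2.imread("pics/a_top.png"); f=cv2.convertScaleAbs(f,alpha=1.8); crop(f,215,160,240,180,"pics/b3.png")
f=cv2.imread("pics/a_scene.png"); f=cv2.convertScaleAbs(f,alpha=1.8);crop(f,265,190,300,225,"pics/b4.png")
E
```

```text
tubs
[ 0.514  -0.4036  0.046 ]
[ 0.4639 -0.3286  0.046 ]
[0.4259 0.213  0.046 ]
[0.4079 0.3262 0.046 ]
[0.4096 0.3278 0.044 ]
[0.4283 0.214  0.044 ]
[ 0.4657 -0.3285  0.044 ]
[ 0.5159 -0.4033  0.044 ]
tabs tri: front, right, back
(array([ 0.4407, -0.0487,  0.072 ]), np.float64(0.0007278218947631193))
(array([ 0.5302, -0.2022,  0.0838]), np.float64(0.0014702797791095149))
(array([ 0.6414, -0.0629,  0.0669]), np.float64(0.0012186201713295939))
wedge tip corners z=.004 top & scene
[0.5963 0.1153 0.004 ]
[0.5571 0.1047 0.004 ]
[0.5636 0.1052 0.004 ]
[0.5998 0.1191 0.004 ]
handle top
[0.5243 0.2836 0.08  ]
(array([0.5286, 0.2879, 0.0789]), np.float64(0.006912934228346974))
pointer tip?
(array([0.5951, 0.0597, 0.048 ]), np.float64(0.002662839189963454))
post base/top
[0.6233 0.0623 0.    ] [0.6118 0.062  0.096 ] [0.5951 0.06   0.05  ]
```

View pics/b3.png

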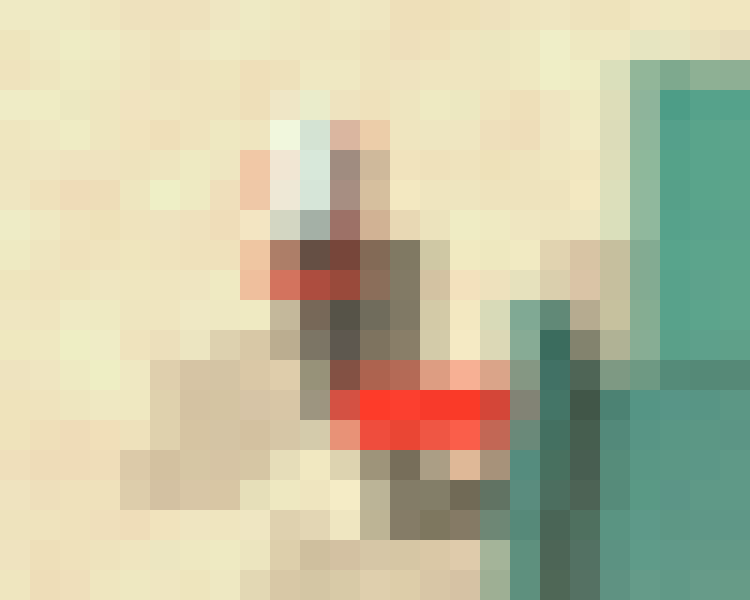

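View pics/b4.png

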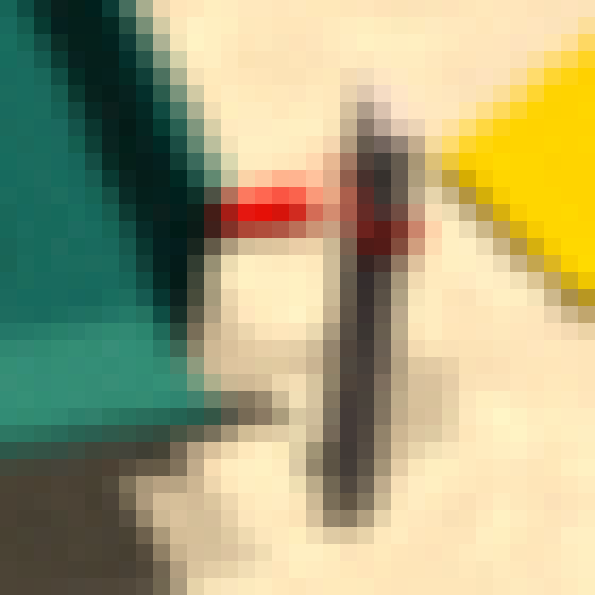

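```bash
cat >> h.py <<'E'
YAW=np.radians(-4.15); TX=np.array([np.cos(YAW),np.sin(YAW),0]); TY=np.array([-np.sin(YAW),np.cos(YAW),0])
PIN=np.array([0.5332,-0.1609,0.052])
def w2t(p): d=np.asarray(p)-PIN; return np.array([d@TX,d@TY,np.asarray(p)[2]])   # horizontal tray coords from pin, z abs
def t2w(x,y,z): r=PIN+TX*x+TY*y; r[2]=z; return r
def onTX(n,uv,x):   # ray onto vertical plane tray-x = x
    c,d=ray(n,uv); return c+d*((x-(c-PIN)@TX)/(d@TX))
def onTY(n,uv,y):
    c,d=ray(n,uv); return c+d*((y-(c-PIN)@TY)/(d@TY))
def redc(img,box):
    x0,y0,x1,y1=box; c=img[y0:y1,x0:x1].astype(float); w=np.clip(c[...,2]-1.25*np.maximum(c[...,0],c[...,1])-4,0,None)
    yy,xx=np.mgrid[y0:y1,x0:x1]; return np.array([(w*xx).sum(),(w*yy).sum()])/w.sum(), w
E
python3 - <<'E'
from h import *
np.set_printoptions(precision=1,suppress=True,linewidth=180)
s=cv2.imread("pics/a_scene.png");t=cv2.imread("pics/a_top.png")
c,w=redc(s,(276,198,292,208));print(w.round().astype(int))
c,w=redc(t,(222,166,234,176));print(w.round().astype(int))
E
```

```text
[[  0   0   0   0   0   0   0   0   0   0   0   0   0   0   0   0]
 [  0   0   0   0   0   0   0   0   0   2   0   0   0   0   0   0]
 [  0   0   0   0   2  13  15   3   1  11   2   0   0   0   0   0]
 [  0   0  18  52  68  76  66  29  10  25  15   0   0   0   0   0]
 [  0  14  68 107 112 101  82  39  16  26  22   5   5   0   0   0]
 [  0   8  33  43  40  34  22   6   0  11  32  26  27  16   0   0]
 [  0   0   0   0   0   0   0   0   0   0  21  23  15   2   0   0]
 [  0   0   0   0   0   0   0   0   0   0   1   0   0   0   0   0]
 [  0   0   0   0   0   0   0   0   0   0   0   0   0   0   0   0]
 [  0   0   0   0   0   0   0   0   0   0   0   0   0   0   0   0]]
[[ 0  0  0  0  0  0  0  0  0  0  0  0]
 [ 0  0  0  0  4  0  0  0  0  0  0  0]
 [ 0  0  4  0 13  0  0  0  0  0  0  0]
 [ 0  0 33 38 30  0  0  0  0  0  0  0]
 [ 0  0  0  0  0  0  0  0  0  0  0  0]
 [ 0  0  0  0  0  0  0  0  0  0  0  0]
 [ 0  0  0  0 13 23 22 10 10  3  0  0]
 [ 0  0  0  0 58 96 92 94 95 65  0  0]
 [ 0  0  0  0 24 75 77 69 70 33  0  0]
 [ 0  0  0  0  0  0  0  0  0  0  0  0]]
```

```bash
python3 - <<'E'
from h import *
np.set_printoptions(precision=4,suppress=True,linewidth=180)
p,e=tri((283.0,201.6),(225.9,173.3)); print("ptr",p,e,w2t(p))
for x in(71,72): m=onTX('scene',(287.6,203.4),x/1e3); print("mark scene +x face",m,w2t(m))
for x in(57,56): m=onTX('top',(225,169),x/1e3); print("mark top -x face",m,w2t(m))
print("mark ctr tri-ish", tri((286.6,202.9),(225,168.6)))
b=onz('scene',(285.2,219.7),0);print(b,w2t(b))
print('wedge pts', [w2t(q) for q in (t2w(0,0,0),[.598,.117,.004],[.560,.105,.004],[.526,.2855,.08])])
E
```

```text
ptr [0.5957 0.063  0.0496] 0.001021229855694162 [0.0461 0.2278 0.0496]
mark scene +x face [0.6208 0.0653 0.0677] [0.071  0.2319 0.0677]
mark scene +x face [0.6218 0.0648 0.069 ] [0.072  0.2315 0.069 ]
mark top -x face [0.6067 0.0647 0.0655] [0.057  0.2304 0.0655]
mark top -x face [0.6057 0.0645 0.0698] [0.056  0.2301 0.0698]
mark ctr tri-ish (array([0.6103, 0.0663, 0.0582]), np.float64(0.0025258250597620644))
[0.6234 0.0617 0.    ] [0.0739 0.2286 0.    ]
wedge pts [array([0., 0., 0.]), array([0.0445, 0.2819, 0.004 ]), array([0.0075, 0.2671, 0.004 ]), array([-0.0395,  0.4447,  0.08  ])]
```

```bash
cat >> h.py <<'E'
def shot(tag):
    for n in("scene","top"):
        f=robot.grab_frame(n); cv2.imwrite(f"pics/{tag}_{n}.png",f); cv2.imwrite(f"pics/{tag}_{n}_v.png",cv2.convertScaleAbs(f,alpha=1.6))
def st(m=""):
    o=robot.observe(); print(m,round(o['time'],1),'pos',np.round(o['tool_pos'],4),'rot',np.round(o['tcp_rot'],1),'f',np.round(o['ft_force'],1),'w',round(o['gripper_width'],4))
E
python3 - <<'E'
from h import *
Y=16.9+90
for y in(Y,Y-180): print(robot.ik([.526,.2855,.25],[180,0,y]))
robot.move_pose([.526,.2855,.25],[180,0,Y]); st()
robot.line_to([.526,.2855,.125],vel=.12,guard=15); st()
shot('c')
E
```

```text
[15.98577809  5.45740616 -0.56130687 83.98128697  0.         89.08577809]
[ 15.98577809   5.45740616  -0.56130687  83.98128697   0.
 -90.91422191]
 3.2 pos [0.5264 0.2849 0.25  ] rot [180.    0.  106.8] f [-0.  -0.4  1.2] w 0.0851
 4.4 pos [0.5265 0.2857 0.126 ] rot [179.9   0.  106.9] f [ 0.   0.2 -0. ] w 0.0857
```

```bash
python3 - <<'E'
from h import *
f=cv2.imread("pics/c_scene.png"); f=cv2.convertScaleAbs(f,alpha=1.6); crop(f,240,70,400,210,"pics/c1.png")
f=cv2.imread("pics/c_top.png"); f=cv2.convertScaleAbs(f,alpha=1.6); crop(f,110,120,290,260,"pics/c2.png")
E
```

```text
(no output)
```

View pics/c1.png

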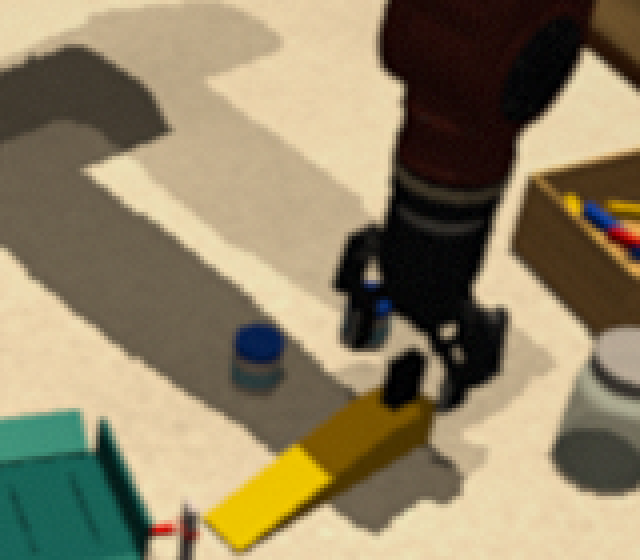

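View pics/c2.png

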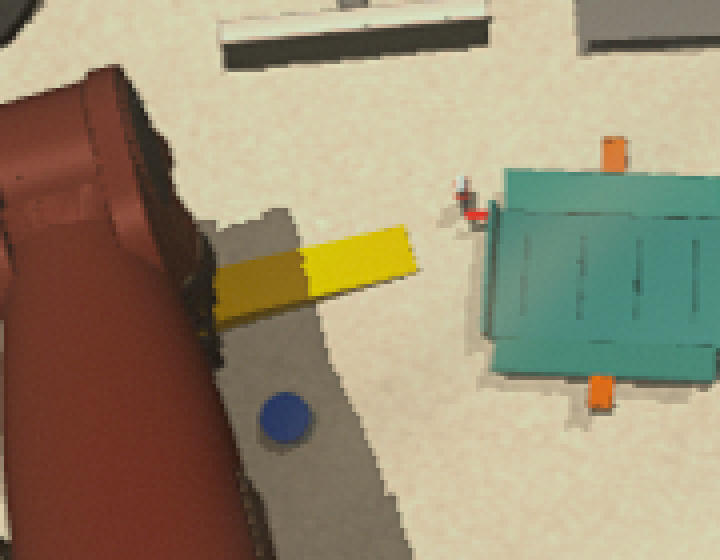

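The handle, at (405,375) in the crop, sits between the open fingers, so I'll grip it and line the wedge up with the tray.

```bash
python3 - <<'E'
from h import *
robot.line_to([.526,.2855,.121],vel=.08,guard=15)
robot.set_gripper(.01); st('grip')
yw=np.degrees(YAW)+90
p=t2w(0,.42,.121); robot.line_to(p,vel=.06,rotation=[180,0,yw],guard=25); st('al')
shot('d')
f=cv2.imread("pics/d_scene.png"); f=cv2.convertScaleAbs(f,alpha=1.6); crop(f,240,120,340,220,"pics/d1.png")
f=cv2.imread("pics/d_top.png"); f=cv2.convertScaleAbs(f,alpha=1.6); crop(f,150,130,310,240,"pics/d2.png")
E
```

```text
grip 5.4 pos [0.5259 0.2855 0.1208] rot [-180.    -0.   106.9] f [-0.  -0.1 -1. ] w 0.0172
al 6.3 pos [0.5634 0.2581 0.1209] rot [-180.     0.    85.9] f [-0.4 -0.6 -1.9] w 0.0173
```

View pics/d1.png

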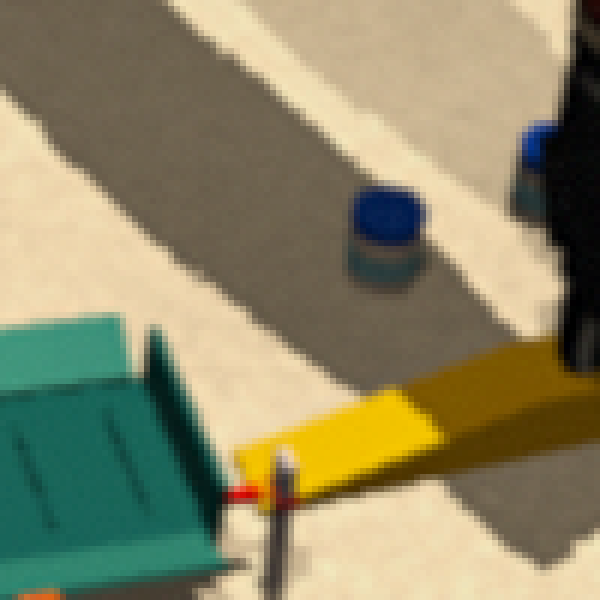

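View pics/d2.png

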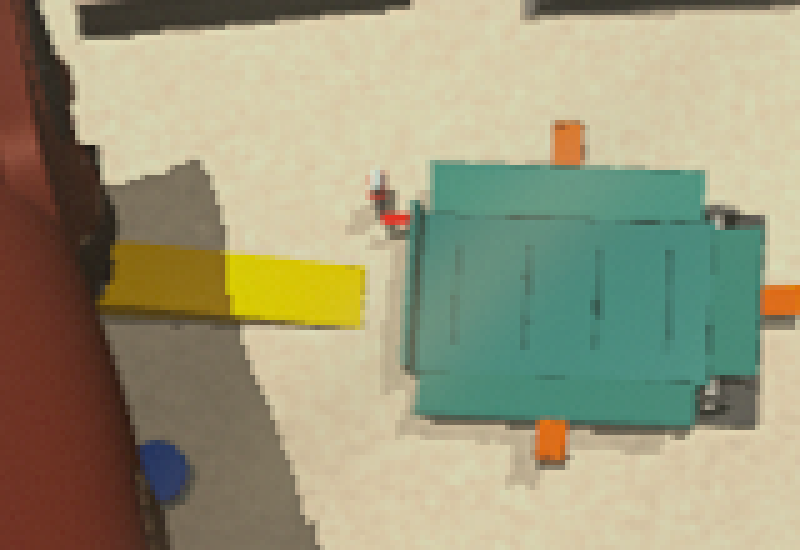

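```bash
cat > look.py <<'E'
from h import *
np.set_printoptions(precision=4,suppress=True,linewidth=180)
def ptr(tag):
    s=cv2.imread(f"pics/{tag}_scene.png");t=cv2.imread(f"pics/{tag}_top.png")
    c,w=redc(s,(274,188,292,210));print(w.round().astype(int))
    f=cv2.convertScaleAbs(s,alpha=1.8);crop(f,255,180,300,225,f"pics/{tag}_p.png")
E
python3 - <<'E'
from look import *
robot.line_to(t2w(0,.300,.121),vel=.06,guard=30); st('in')
shot('e'); ptr('e')
E
```

```text
in 8.6 pos [0.555  0.1386 0.1212] rot [180.   -0.1  85.9] f [ 0.   4.8 -1.6] w 0.0172
[[  0   0   0   0   0   0   1   4   4   5   4   6   4   4   4   4   4   3]
 [  0   0   0   1   3   3   4   5   6   4   4   3   5   5   4   4   6   5]
 [  0   0   5   6   5   5   6   6   4   6   3   4   4   3   6   6   6   6]
 [  0   0   5   6   7   5   5   4   5   4   4   4   4   4   6   6   6   6]
 [  0   0   1   7   5   5   4   4   4   4   3   6   6   6   6   7   6   7]
 [  0   0   0   5   5   4   4   4   4   4   4   6   3   4   6   7   6   6]
 [  0   0   0   0   5   4   4   4   4   6   4   2   0   0   2   6   8   6]
 [  0   0   0   0   2   6   6   6   4   6   4   0   0   0   0   5   6   5]
 [  0   0   0   0   1   4   3   4   4   6   4   0   0   0   0   0   4   4]
 [  0   0   0   0   0  10  11   9   7   6   4   0   0   0   0   0   2   3]
 [  0   0   0   0  11  44  55  52  40  21   9   0   0   0   0   0   1   2]
 [  0   0   0   0  57 102 112 107  86  47  20   4   0   0   0   0   3   3]
 [  0   0   0  28  88 120 115 103  80  46  30  18   0   0   0   0   1   3]
 [  0   0   0  18  57  70  58  47  34  20  29  35  11   0   0   0   2   2]
 [  0   0   0   0  10  14  10   7   6   4  16  32  24   1   2   5   4   4]
 [  0   0   0   0   0   1   1   0   0   0   5  25  39  24  21  20   8   2]
 [  0   0   0   0   1   3   2   3   3   1   0  10  26  25  18  12   0   0]
 [  0   0   0   0   2   3   2   3   2   0   0   0   1   2   0   0   0   0]
 [  0   0   0   0   1   2   0   0   0   0   0   0   0   0   0   0   0   0]
 [  0   0   0   0   0   0   0   0   0   0   0   0   0   0   0   0   0   0]
 [  0   0   0   0   0   0   0   0   0   0   0   0   0   0   0   0   0   0]
 [  0   0   0   0   0   0   0   0   0   0   0   0   0   0   0   0   0   0]]
```

View pics/e_p.png

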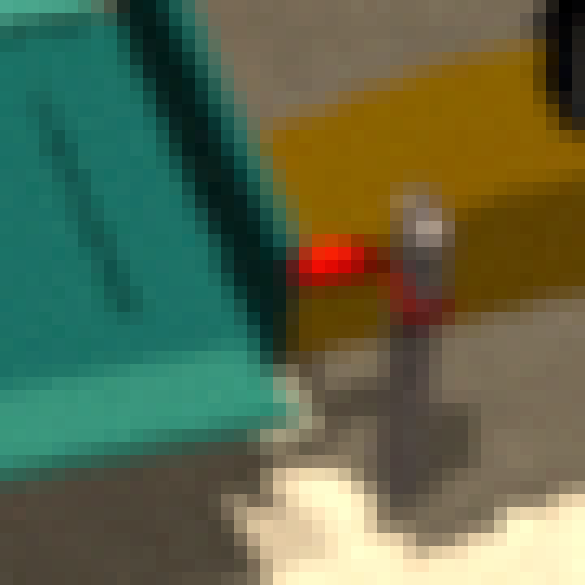

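View pics/e_top_v.png

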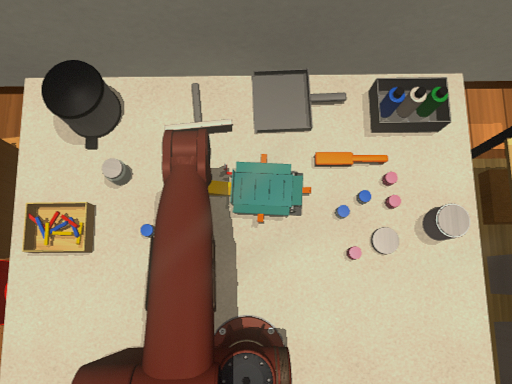

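```bash
python3 - <<'E'
from look import *
for z in (.060,.064,.066,.068,.070): 
    print(z, proj('scene',[t2w(.057,.2265,z),t2w(.071,.2265,z),t2w(.071,.2325,z), t2w(.046,.226,z),t2w(.046,.21,z)]).round(1).tolist())
for z in (0,.096): print('post',z,proj('scene',[t2w(.057,.2265,z),t2w(.071,.2265,z),t2w(.071,.2325,z)]).round(1).tolist())
for uv in [(282,199.5),(280,199.45),(283,201.6),(281,201.6),(280,201.6)]:
    p=onTX('scene',uv,.046); print(uv,w2t(p))
E
```

```text
0.06 [[283.9, 202.0], [285.6, 205.6], [287.6, 205.2], [282.4, 199.3], [277.1, 200.5]]
0.064 [[284.0, 201.1], [285.7, 204.7], [287.7, 204.2], [282.5, 198.4], [277.2, 199.5]]
0.066 [[284.0, 200.6], [285.7, 204.2], [287.7, 203.8], [282.6, 197.9], [277.2, 199.0]]
0.068 [[284.1, 200.2], [285.8, 203.7], [287.8, 203.3], [282.6, 197.4], [277.3, 198.6]]
0.07 [[284.1, 199.7], [285.8, 203.3], [287.8, 202.8], [282.7, 196.9], [277.3, 198.1]]
post 0 [[282.6, 215.6], [284.2, 219.1], [286.1, 218.7]]
post 0.096 [[284.7, 193.4], [286.5, 197.0], [288.5, 196.5]]
(282, 199.5) [0.046  0.2247 0.0596]
(280, 199.45) [0.046  0.2185 0.0617]
(283, 201.6) [0.046  0.2284 0.0494]
(281, 201.6) [0.046  0.2222 0.0514]
(280, 201.6) [0.046  0.2191 0.0523]
```

```bash
python3 - <<'E'
from look import *
for z in (.064,.068,.070,.072): print(z, proj('top',[t2w(.057,.2265,z),t2w(.057,.2325,z)]).round(2).tolist())
print('post top',proj('top',[t2w(.057,.2265,.096),t2w(.071,.2265,.096),t2w(.057,.2325,.096)]).round(1).tolist())
print('base',proj('top',[t2w(.057,.2265,0),t2w(.057,.2325,0)]).round(1).tolist())
for x in (.044,.046,.048): print(x, proj('top',[t2w(x,.226,.051),t2w(x,.21,.052)]).round(2).tolist(),proj('scene',[t2w(x,.226,.05),t2w(x,.21,.051)]).round(2).tolist())
E
```

```text
0.064 [[226.17, 169.17], [224.39, 169.06]]
0.068 [[226.11, 168.9], [224.33, 168.79]]
0.07 [[226.08, 168.76], [224.3, 168.65]]
0.072 [[226.05, 168.62], [224.26, 168.52]]
post top [[225.7, 167.0], [226.0, 162.8], [223.9, 166.8]]
base [[227.0, 173.3], [225.3, 173.2]]
0.044 [[226.23, 173.79], [230.93, 174.01]] [[282.0, 201.14], [276.74, 202.06]]
0.046 [[226.27, 173.22], [230.97, 173.43]] [[282.23, 201.64], [276.97, 202.57]]
0.048 [[226.31, 172.64], [231.01, 172.86]] [[282.46, 202.14], [277.2, 203.07]]
```

```bash
python3 - <<'E'
from look import *
for tag in('a','e'):
    s=cv2.imread(f"pics/{tag}_scene.png")
    for y in range(190,225): print(y,[tuple(int(v) for v in s[y,x]) for x in range(282,292)])
    print()
E
```

```text
190 [(105, 129, 143), (103, 129, 142), (103, 129, 142), (103, 128, 141), (104, 128, 142), (102, 126, 141), (101, 126, 140), (102, 126, 140), (102, 127, 140), (103, 126, 141)]
191 [(103, 128, 142), (104, 128, 142), (105, 130, 143), (106, 131, 142), (106, 132, 141), (105, 131, 142), (104, 130, 140), (104, 130, 141), (106, 130, 141), (105, 129, 142)]
192 [(102, 126, 141), (104, 127, 141), (105, 130, 143), (107, 131, 142), (108, 134, 142), (107, 133, 143), (107, 132, 142), (107, 133, 143), (106, 131, 142), (105, 130, 142)]
193 [(102, 127, 141), (102, 126, 140), (104, 128, 141), (106, 130, 142), (105, 129, 141), (107, 131, 142), (106, 131, 142), (106, 131, 142), (105, 129, 142), (103, 127, 141)]
194 [(101, 126, 140), (103, 128, 141), (103, 129, 141), (100, 122, 136), (104, 123, 135), (108, 128, 141), (108, 130, 143), (105, 130, 143), (104, 129, 142), (102, 126, 141)]
195 [(104, 128, 141), (105, 130, 143), (104, 129, 142), (97, 117, 130), (97, 111, 124), (109, 122, 136), (110, 128, 142), (107, 130, 144), (105, 129, 142), (105, 128, 141)]
196 [(105, 131, 142), (106, 131, 143), (104, 129, 14
[... 9015 characters left out ...]
, 71), (56, 69, 78)]
221 [(111, 138, 149), (105, 130, 141), (96, 120, 132), (92, 114, 127), (76, 94, 106), (57, 71, 80), (57, 70, 79), (60, 75, 84), (75, 93, 104), (91, 113, 126)]
222 [(115, 141, 151), (113, 140, 150), (111, 138, 150), (106, 132, 146), (92, 114, 127), (81, 101, 112), (90, 113, 125), (95, 118, 131), (100, 124, 137), (109, 134, 148)]
223 [(112, 138, 150), (112, 138, 150), (112, 138, 151), (110, 136, 150), (104, 129, 144), (102, 127, 141), (108, 134, 148), (109, 135, 149), (109, 134, 149), (110, 137, 150)]
224 [(109, 136, 149), (111, 136, 150), (112, 139, 151), (111, 137, 150), (110, 135, 149), (110, 135, 149), (110, 136, 151), (110, 136, 150), (110, 136, 149), (111, 137, 151)]
```

The pointer is about 8 mm below the mark, so I'll push the wedge in about 27 mm more.

```bash
python3 - <<'E'
from look import *
robot.line_to(t2w(0,.273,.121),vel=.05,guard=30); st('in')
shot('f'); ptr('f')
E
```

```text
in 9.4 pos [0.5529 0.1111 0.1209] rot [-180.     0.    85.8] f [-0.1  0.1 -3.7] w 0.0175
[[ 0  0  1  3  6  4  4  6  6  4  4  4  4  3  0  0  0  0]
 [ 0  3  5  5  5  3  4  4  6  4  4  3  7  3  1  0  0  0]
 [ 0  0  4  5  4  5  4  5  4  4  5  4  4  6  2  0  0  0]
 [ 0  0  4  4  4  3  4  6  4  4  6  6  6  6  4  2  0  0]
 [ 0  0  0  4  5  4  6  6  4  4  6  6  7  6  7  4  3  2]
 [ 0  0  0  3  4  6  6  6  4  6  6  7  6  4  6  6  8  6]
 [ 0  0  0  0  6  5  4  6  4  6  6  5  0  0  1  7  8  5]
 [ 0  0  0  0  2  6  8  8  8  8  4  0  0  0  0  4  6  6]
 [ 0  0  0  0  3 12 19 25 25 18  8  0  0  0  0  0  3  4]
 [ 0  0  0  0 21 34 42 46 46 34 14  0  0  0  0  0  2  2]
 [ 0  0  0  6 38 56 54 52 50 39 19  0  0  0  0  0  1  2]
 [ 0  0  0  4 31 38 35 32 28 24 16  4  0  0  0  0  2  3]
 [ 0  0  0  0 12 11 10  8  7 10 15 12  0  0  0  0  2  3]
 [ 0  0  0  0  5  3  3  2  2  4 12 22  7  0  0  0  1  2]
 [ 0  0  0  0  1  2  2  1  0  3 12 25 19  2  2  6  3  2]
 [ 0  0  0  0  2  4  3  2  2  2  4 12 26 21 21 18  8  0]
 [ 0  0  0  0  3  4  4  3  3  2  0  3 17 22 18 11  0  0]
 [ 0  0  0  0  1  3  3  3  2  0  0  0  0  1  0  0  0  0]
 [ 0  0  0  0  3  2  0  0  0  0  0  0  0  0  0  0  0  0]
 [ 0  0  0  0  0  0  0  0  0  0  0  0  0  0  0  0  0  0]
 [ 0  0  0  0  0  0  0  0  0  0  0  0  0  0  0  0  0  0]
 [ 0  0  0  0  0  0  0  0  0  0  0  0  0  0  0  0  0  0]]
```

View pics/f_p.png

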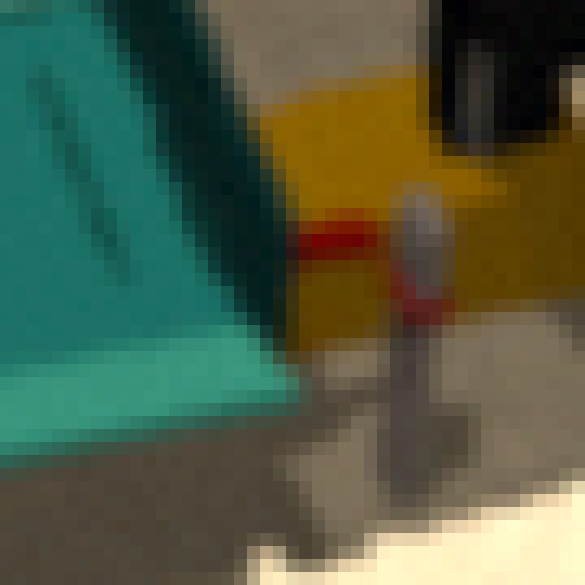

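```bash
python3 - <<'E'
from look import *
robot.line_to(t2w(0,.2705,.121),vel=.05,guard=30); st('in')
robot.set_gripper(.05); st('rel')
p=robot.observe()['tool_pos']; robot.line_to([p[0],p[1],.25],vel=.15)
robot.move_pose(t2w(-.05,.36,.33),[180,0,85.85]); 
shot('g'); ptr('g'); st()
E
```

```text
in 9.7 pos [0.5527 0.1091 0.121 ] rot [-180.    -0.    85.9] f [ 1.6  4.6 -2.6] w 0.0171
rel 10.1 pos [0.5529 0.1087 0.1212] rot [180.    0.   85.8] f [ 1.  -0.  -0.2] w 0.0502
[[  0   0   0   0   0   0   0   0   0   0   0   0   0   0   0   0   0   0]
 [  0   0   0   0   0   0   0   0   0   0   0   0   0   0   0   0   0   0]
 [  0   0   0   0   0   0   0   0   0   0   0   0   0   1   2   0   0   0]
 [  0   0   0   0   0   0   0   0   0   0   0   0   0   0   0   0   1   0]
 [  0   0   0   0   0   0   0   0   0   0   0   0   0   0   0   2   2   0]
 [  0   0   0   0   0   0   0   0   0   0   0   0   0   0   0   0   0   0]
 [  0   0   0   0   0   0   0   0   0   0   0   0   0   0   0   0   0   0]
 [  0   0   0   0   0   0   0   0   3   0   0   0   0   0   0   0   0   0]
 [  0   0   0   0   0  16  36  48  50  31   3   0   0   0   0   0   0   2]
 [  0   0   0   8  46  72  90  99 101  68  22   0   0   0   0   0   0   2]
 [  0   0   0  39  89 112 114 100  92  66  26   0   0   0   0   0   1   3]
 [  0   0   0  25  62  72  62  46  37  31  23   9   0   0   0   0   0   3]
 [  0   0   0   2  14  14  10   6   4  10  18  18   0   0   0   0   2   4]
 [  0   0   0   0   1   1   0   0   0   4  22  33  12   0   0   0   2   3]
 [  0   0   0   0   2   2   1   1   1   2  15  32  20   5  13  21   9   3]
 [  0   0   0   0   2   2   1   2   2   2   6  23  36  25  34  40  17   3]
 [  0   0   0   0   2   2   3   2   3   2   0   9  24  24  18  10   0   0]
 [  0   0   0   0   2   3   2   2   2   0   0   0   0   0   0   0   0   0]
 [  0   0   0   0   1   0   0   0   0   0   0   0   0   0   0   0   0   0]
 [  0   0   0   0   0   0   0   0   0   0   0   0   0   0   0   0   0   0]
 [  0   0   0   0   0   0   0   0   0   0   0   0   0   0   0   0   0   0]
 [  0   0   0   0   0   0   0   0   0   0   0   0   0   0   0   0   0   0]]
 11.8 pos [0.5093 0.2012 0.3284] rot [-179.9    0.    85.8] f [-0.1 -0.2 -0.2] w 0.0501
```

View pics/g_p.png

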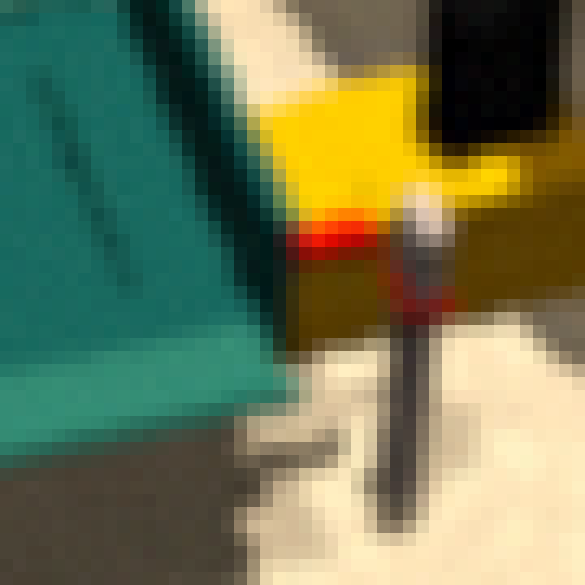

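View pics/g_top_v.png

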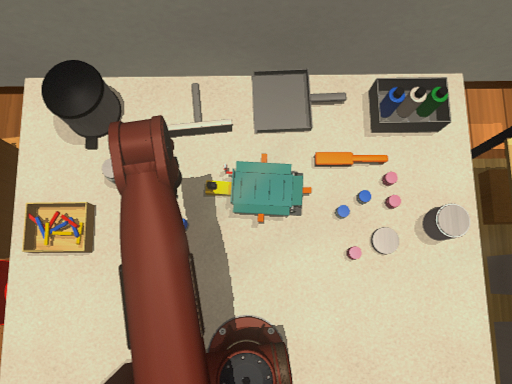

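```bash
python3 - <<'E'
from look import *
t=cv2.imread("pics/g_top.png")
c,w=redc(t,(220,162,234,178));print(w.round().astype(int))
f=cv2.convertScaleAbs(t,alpha=1.8); crop(f,200,155,260,200,"pics/g2.png")
print(proj('top',[t2w(.046,.226,.07),t2w(.046,.21,.07),t2w(.057,.2265,.07),t2w(.057,.2325,.07)]))
E
```

```text
[[ 0  0  0  0  0  0  0  0  0  0  0  0  0  0]
 [ 0  0  0  0  0  0  0  0  0  0  0  0  0  0]
 [ 0  0  0  0  0  0  0  0  0  0  0  0  0  0]
 [ 0  0  0  0  0  0  0  0  0  0  0  0  0  0]
 [ 0  0  0  0  0  0  0  0  0  0  0  0  0  0]
 [ 0  0  0  0  0  0  4  0  0  0  0  0  0  0]
 [ 0  0  0  0  6  0 16  0  0  0  0  0  0  0]
 [ 0  0  0  0 35 39 30  0  0  0  0  0  0  0]
 [ 0  0  0  0  0  0  0  0  0  0  0  0  0  0]
 [ 0  0  0  0  0  0 28 48 46 15  5 11  0  0]
 [ 0  0  0  0  0  0 62 94 93 94 94 99 19  0]
 [ 0  0  0  0  0  0 26 36 54 66 67 67  0  0]
 [ 0  0  0  0  0  0  0  0  0  0  0  0  0  0]
 [ 0  0  0  0  0  0  0  0  0  0  0  0  0  0]
 [ 0  0  0  0  0  0  0  0  0  0  0  0  0  0]
 [ 0  0  0  0  0  0  0  0  0  0  0  0  0  0]]
[[226.0013 171.9674]
 [230.7734 172.2512]
 [226.0822 168.7611]
 [224.2953 168.655 ]]
```

View pics/g2.png

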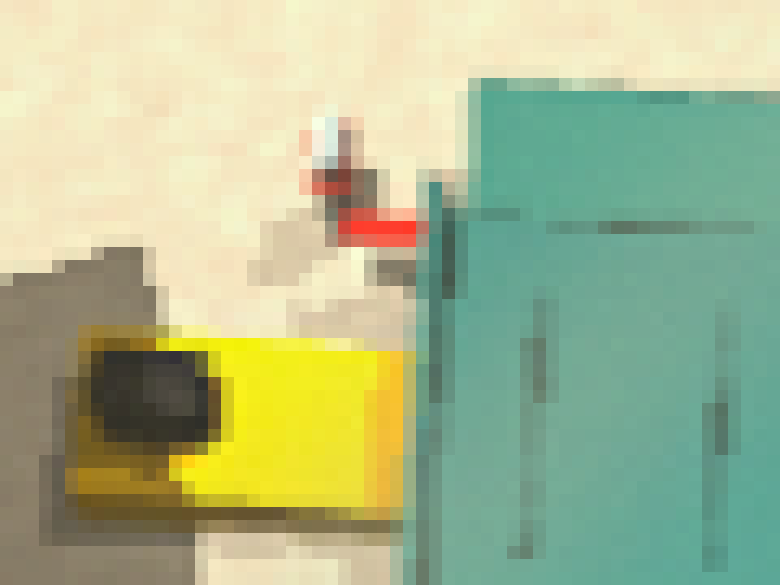

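```bash
python3 - <<'E'
from look import *
robot.move_pose(t2w(0,.2705,.22),[180,0,85.85])
robot.line_to(t2w(0,.2705,.121),vel=.12,guard=15)
robot.set_gripper(.01); st('grip')
robot.line_to(t2w(0,.2677,.121),vel=.04,guard=30); st('in')
robot.set_gripper(.05); st('rel')
robot.line_to(t2w(0,.2677,.25),vel=.15)
robot.move_pose([.45,.12,.38],[180,0,85.85]); 
shot('i'); ptr('i'); st()
E
```

```text
grip 13.8 pos [0.5532 0.1089 0.1218] rot [179.9  -0.   85.8] f [-2.   0.3  6.6] w 0.0172
in 14.1 pos [0.553  0.1069 0.1218] rot [179.9  -0.1  85.9] f [-0.4  5.9  4.8] w 0.0175
rel 14.5 pos [0.5525 0.106  0.1208] rot [-180.     0.    85.8] f [-1.1 -0.5  0. ] w 0.0501
[[  0   0   0   3   4   2   4   1   0   0   0   0   0   0   0   0   0   0]
 [  0   0   6   3   0   0   0   0   0   0   0   0   0   0   0   0   0   0]
 [  0   0   0   0   0   0   0   0   0   0   0   0   0   2   0   0   0   0]
 [  0   0   0   0   0   0   0   0   0   0   0   0   0   0   1   0   0   0]
 [  0   0   0   0   0   0   0   0   0   0   0   0   0   0   1   1   0   0]
 [  0   0   0   0   0   0   0   0   0   0   0   0   0   0   0   0   0   0]
 [  0   0   0   0   0   0   0   0   0   0   0   0   0   0   0   0   0   0]
 [  0   0   0   0   0   0   0   0   1   0   0   0   0   0   0   0   0   0]
 [  0   0   0   0   6  28  40  48  52  29   3   0   0   0   0   0   0   1]
 [  0   0   0  12  55  83  92  99 100  66  21   0   0   0   0   0   0   2]
 [  0   0   0  38  89 108 102  97  86  57  26   1   0   0   0   0   0   2]
 [  0   
[... 205 characters left out ...]
 2   2   2]
 [  0   0   0   0   2   2   2   2   0   3  16  32  20   3  10  19  10   2]
 [  0   0   0   0   2   3   2   3   2   0   5  21  34  26  34  38  16   3]
 [  0   0   0   0   2   3   3   3   3   2   0   8  24  21  18  12   0   0]
 [  0   0   0   0   2   4   2   2   2   0   0   0   2   0   0   0   0   0]
 [  0   0   0   0   2   0   0   0   0   0   0   0   0   0   0   0   0   0]
 [  0   0   0   0   0   0   0   0   0   0   0   0   0   0   0   0   0   0]
 [  0   0   0   0   0   0   0   0   0   0   0   0   0   0   0   0   0   0]
 [  0   0   0   0   0   0   0   0   0   0   0   0   0   0   0   0   0   0]]
 16.3 pos [0.4505 0.1198 0.3775] rot [-179.8    0.    85.8] f [-0.6  0.4  0. ] w 0.0499
```

View pics/i_p.png

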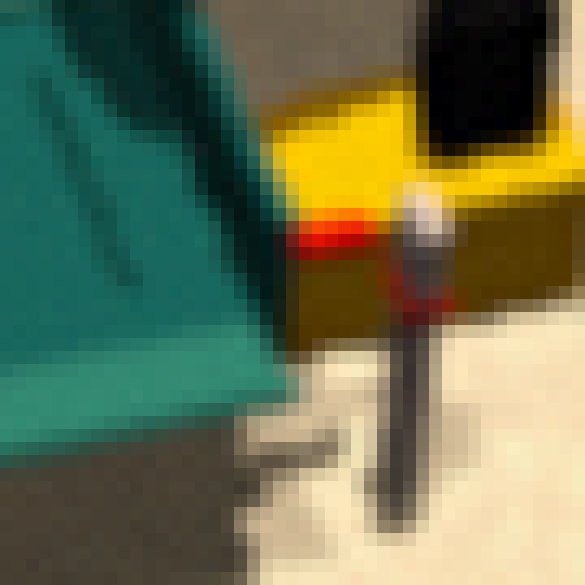

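View pics/i_scene_v.png

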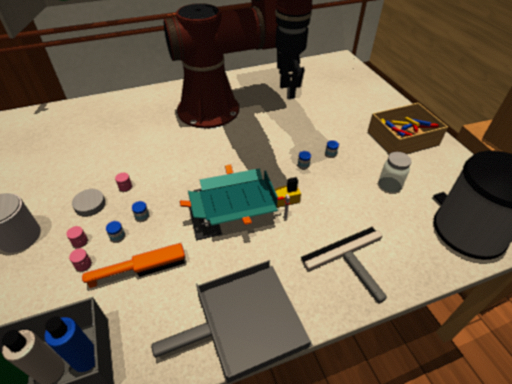

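Pointer tip row is now 197.35. The target is about 197.1 to 197.35, so the pointer is level with the mark to about 1 mm. Next I'll measure the tabs for folding.

```bash
cat >> h.py <<'E'
TILT=-0.014
def tabs(tag):
    S=cv2.imread(f"pics/{tag}_scene.png");T=cv2.imread(f"pics/{tag}_top.png")
    out={}
    bs=[b for b in blobs(S,*COL['orange'],amin=12)[1] if 170<b[0][0]<265 and 150<b[0][1]<235 and b[1][4]<200]
    bt=[b for b in blobs(T,*COL['orange'],amin=12)[1] if 225<b[0][0]<312 and 145<b[0][1]<230 and b[1][4]<200]
    return bs,bt
E
python3 - <<'E'
from look import *
bs,bt=tabs('i')
for b in bs: print('s',b[0],b[1])
for b in bt: print('t',b[0],b[1])
for b in bs:
    for c in bt:
        p,e=tri(b[0],c[0])
        if e<.006 and .03<p[2]<.13: print(b[0].round(1),c[0].round(1),p,e,'tray',w2t(p))
E
```

```text
s [228.54 168.96] [225 165   8   9  50]
s [185.1064 202.8085] [180 201  11   5  47]
s [246.5238 219.619 ] [243 217   8   6  42]
t [264.  157.5] [262 154   5   8  40]
t [306.5854 189.9268] [303 187   8   6  41]
t [260.3864 217.2955] [258 214   6   8  44]
[228.5 169. ] [260.4 217.3] [ 0.4407 -0.0505  0.0785] 0.001374826874166191 tray [-0.1003  0.1035  0.0785]
[185.1 202.8] [306.6 189.9] [ 0.5297 -0.2042  0.079 ] 0.0017290363445258874 tray [-0.0004 -0.0435  0.079 ]
[246.5 219.6] [264.  157.5] [ 0.6424 -0.0654  0.077 ] 0.0024001562778235164 tray [0.102  0.1031 0.077 ]
```

View pics/i_top_v.png

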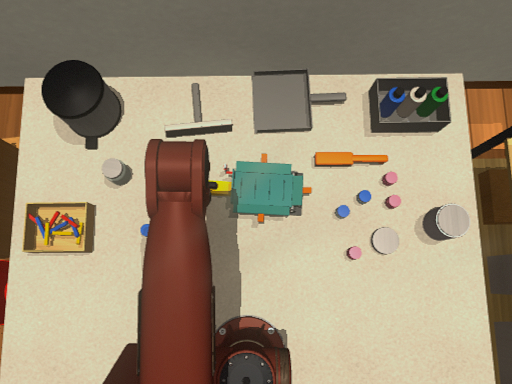

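```bash
cat > fold.py <<'E'
from look import *
from scipy.spatial.transform import Rotation as Ro
RG=.055
def pose(which,th,phi,lift=0.):
    """grasp pose for panel angle th (deg), tool tilt phi (deg, positive = following the panel)"""
    c,s=np.cos(np.radians(th)),np.sin(np.radians(th))
    if which in('front','back'):
        sg=-1 if which=='front' else 1
        x=sg*(.056+RG*c+.004*s); y=YT[which]; z=.056+TILT*y+RG*s-.004*c
        P=t2w(x,y,z); R0=Ro.from_euler('xyz',[180,0,np.degrees(YAW)+180],degrees=True)
        Rt=Ro.from_rotvec(TY*np.radians(-sg*phi))
    else:
        th2=th-np.degrees(TILT); c,s=np.cos(np.radians(th2)),np.sin(np.radians(th2))
        P=t2w(YT['right'],-(RG*c+.004*s),.056+RG*s-.004*c); R0=Ro.from_euler('xyz',[180,0,np.degrees(YAW)+90],degrees=True)
        Rt=Ro.from_rotvec(-TX*np.radians(phi))
    R=Rt*R0; a=R.as_matrix()[:,2]
    return P-a*(.054+lift), R.as_euler('xyz',degrees=True)
YT=dict(front=.1033,back=.1033,right=0.)
def fold(which,th0,ph1=25.,end=91.):
    p,e=pose(which,th0,0,.10)
    print(robot.ik(p,e)); pe,ee=pose(which,end,ph1); print('end',robot.ik(pe,ee))
    robot.set_gripper(.045); robot.move_pose(p,e)
    p,e=pose(which,th0,0); robot.line_to(p,vel=.1,rotation=e,guard=8); st('down')
    robot.set_gripper(.01); st('grip')
    n=int(np.ceil((end-th0)/8))
    for k in range(1,n+1):
        th=th0+(end-th0)*k/n; p,e=pose(which,th,ph1*k/n)
        g=robot.line_to(p,vel=.06,rotation=e,guard=20); o=robot.observe(); print(round(th,1),g,o['ft_force'].round(1),o['torque'].round(2))
        if g: break
def release():
    robot.set_gripper(.045); o=robot.observe(); R=Ro.from_euler('xyz',o['tcp_rot'],degrees=True).as_matrix()
    robot.line_to(np.array(o['tool_pos'])-R[:,2]*.09,vel=.15); st('up')
E
python3 - <<'E'
from fold import *
for w,t0 in(('front',26),('back',25),('right',26)):
    for th,ph in((t0,0),(91,25)):
        for l in (0,.1): print(w,th,robot.ik(*pose(w,th,ph,l)))
E
```

```text
front 26 [-23.8559 -21.5908 -37.9381  73.6527   0.     -19.7059]
front 26 [-23.8559 -23.6728 -29.0787  84.5941   0.     -19.7059]
front 91 [-18.2802  18.8993   1.4996  96.9326  -5.9219 -12.8524]
front 91 [-17.3464  24.4251  17.7647 107.7574  -5.5365 -11.9976]
back 25 [-17.2645  17.1257  -0.2404  72.6339   0.     -13.1145]
back 25 [-17.2645  14.8518   7.5779  82.7261   0.     -13.1145]
back 91 [-21.9384 -23.1157 -39.531   49.6429   7.4182 -16.2134]
back 91 [-23.6884 -33.748  -37.5741  62.4505   8.1254 -17.8291]
right 26 [-34.9241   3.2392 -15.3366  71.4242   0.      59.2259]
right 26 [-34.9241   0.6696  -7.4541  81.8763   0.      59.2259]
right 91 [-18.3513  -4.4026 -22.258   65.6184 -24.1862  74.399 ]
right 91 [-13.8677  -5.6253 -13.8531  77.2718 -24.6172  79.2999]
```

```bash
python3 - <<'E'
from fold import *
fold('front',26)
shot('j')
f=cv2.imread("pics/j_scene.png"); f=cv2.convertScaleAbs(f,alpha=1.6); crop(f,170,120,310,240,"pics/j1.png")
E
```

```text
[-23.8559 -23.6728 -29.0787  84.5941   0.     -19.7059]
end [-18.2802  18.8993   1.4996  96.9326  -5.9219 -12.8524]
down 19.4 pos [ 0.4342 -0.0503  0.1298] rot [-180.     0.1  175.8] f [-1.1 -0.3 -0.2] w 0.045
grip 19.8 pos [ 0.4339 -0.0499  0.1294] rot [180.    0.  175.9] f [-0.7  3.1  1.2] w 0.0187
33.2 False [-0.4  1.1 -4.6] [ 0.23  0.23 -0.14]
40.4 False [-5.9 -1.1 -5.3] [-0.31  1.16 -0.12]
47.7 False [-5.  -2.6 -6. ] [-0.42  1.23 -0.13]
54.9 False [-6.7 -1.  -5.7] [-0.48  1.36  0.03]
62.1 False [-6.4 -0.7 -5.6] [-0.39  1.17  0.16]
69.3 False [-6.9 -0.8 -5.2] [-0.45  1.27  0.06]
76.6 False [-7.9 -1.2 -4.9] [-0.41  1.28  0.07]
83.8 False [-9.6 -0.2 -4.4] [-0.44  1.48  0.16]
91.0 False [-17.8  -0.2  -3.9] [-0.53  3.32  0.12]
```

View pics/j1.png

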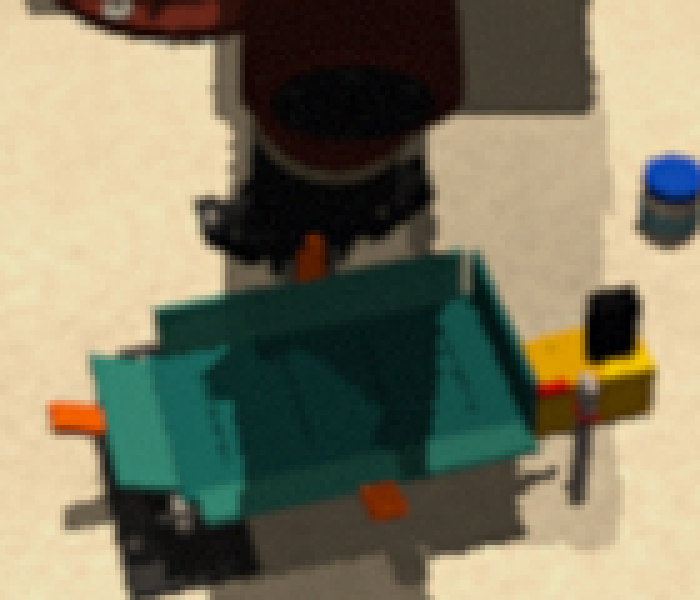

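The front panel is up: its tab stands at (312,258) and the force rise suggests it met its stop. I'll release it and do the back panel.

```bash
python3 - <<'E'
from fold import *
release()
o=robot.observe()['tool_pos']; robot.line_to([o[0],o[1],.30],vel=.2)
fold('back',25)
shot('k')
release()
o=robot.observe()['tool_pos']; robot.line_to([o[0],o[1],.30],vel=.2)
shot('l')
f=cv2.imread("pics/k_scene.png"); f=cv2.convertScaleAbs(f,alpha=1.6); crop(f,170,120,310,240,"pics/k1.png")
f=cv2.imread("pics/l_scene.png"); f=cv2.convertScaleAbs(f,alpha=1.6); crop(f,170,120,310,240,"pics/l1.png")
E
```

```text
up 23.7 pos [ 0.5426 -0.058   0.24  ] rot [180.  -25.  175.9] f [ 0.1 -0.8 -0.4] w 0.045
[-17.2645  14.8518   7.5779  82.7261   0.     -13.1145]
end [-21.9384 -23.1157 -39.531   49.6429   7.4182 -16.2134]
down 26.1 pos [ 0.6484 -0.0658  0.1291] rot [-180.     0.1  175.8] f [-0.7 -0.7  0.3] w 0.0449
grip 26.5 pos [ 0.6484 -0.0656  0.1289] rot [180.    0.1 175.9] f [0.7 1.7 2.8] w 0.0184
32.3 False [ 6.6  0.8 -4.3] [ 0.1  -1.83 -0.14]
39.7 False [ 7.4 -0.7 -5.5] [-0.13 -1.82  0.11]
47.0 False [ 6.1 -1.1 -4.4] [-0.15 -1.44 -0.1 ]
54.3 False [ 7.8 -1.5 -6.8] [-0.3  -1.6  -0.18]
61.7 False [ 5.9 -1.  -5.7] [-0.18 -1.17 -0.2 ]
69.0 False [ 8.  -1.3 -7.8] [-0.33 -1.26 -0.07]
76.3 False [ 12.3  -3.6 -10.5] [-0.33 -2.24 -0.27]
83.7 False [ 16.4  -3.9 -11.1] [-0.31 -2.79 -0.16]
91.0 False [10.5  0.1 -7.4] [-0.05 -1.66  0.03]
up 30.4 pos [ 0.5386 -0.0577  0.2392] rot [180.   25.  175.8] f [-1.2  0.4  0. ] w 0.0452
```

View pics/k1.png

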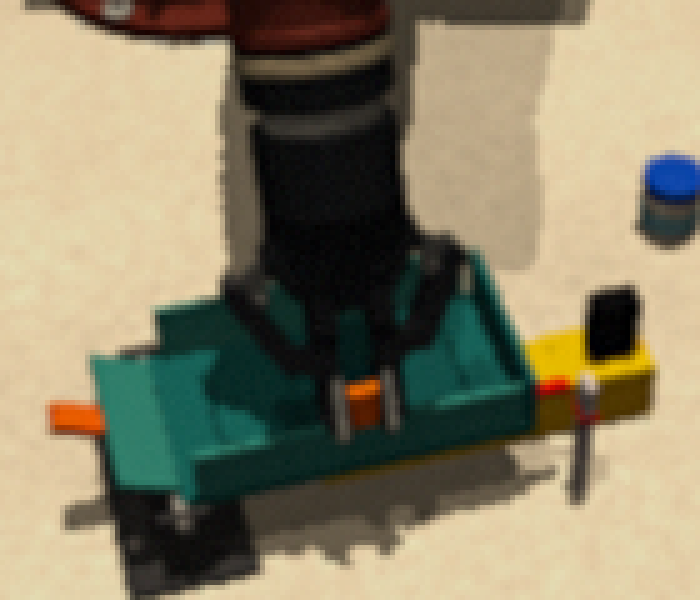

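View pics/l1.png

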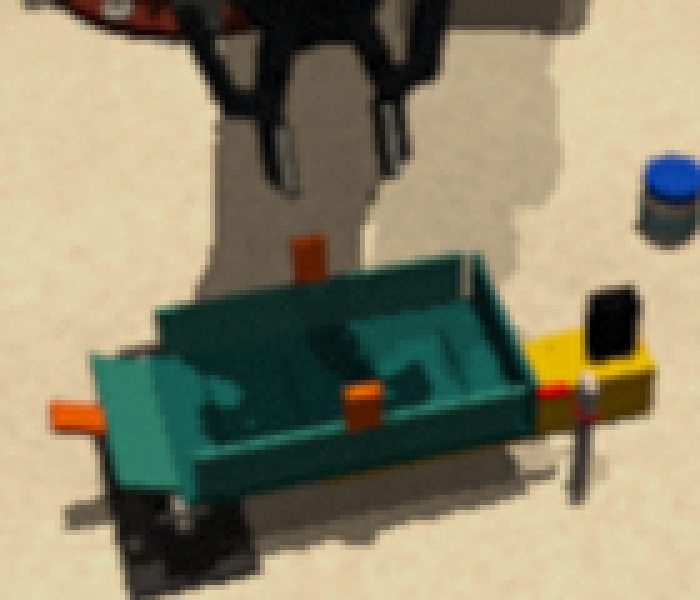

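Front and back panels both look upright. Now the right panel.

```bash
python3 - <<'E'
from fold import *
fold('right',26)
shot('m')
release()
o=robot.observe()['tool_pos']; robot.line_to([o[0],o[1],.30],vel=.2)
robot.move_pose([.42,-.12,.42],[180,0,85.85])
shot('n')
f=cv2.imread("pics/m_scene.png"); f=cv2.convertScaleAbs(f,alpha=1.6); crop(f,170,120,310,240,"pics/m1.png")
f=cv2.imread("pics/n_scene.png"); f=cv2.convertScaleAbs(f,alpha=1.6); crop(f,170,120,310,240,"pics/n1.png")
E
```

```text
[-34.9241   0.6696  -7.4541  81.8763   0.      59.2259]
end [-18.3513  -4.4026 -22.258   65.6184 -24.1862  74.399 ]
down 33.5 pos [ 0.5299 -0.212   0.1321] rot [179.9   0.   85.8] f [-0.2 -0.3  0.3] w 0.0451
grip 33.9 pos [ 0.5298 -0.212   0.1318] rot [180.    0.   85.8] f [-0.7 -1.1  3. ] w 0.0185
33.2 False [ 2.5 -5.6 -4.2] [-1.29 -0.41  0.01]
40.4 False [ 2.4 -5.9 -4.9] [-1.23 -0.52 -0.08]
47.7 False [ 4.2 -5.2 -5.7] [-1.14 -0.59  0.14]
54.9 False [ 4.2 -5.2 -7.1] [-1.15 -0.67 -0.02]
62.1 False [ 3.7 -6.8 -6.6] [-1.27 -0.75  0.18]
69.3 False [ 4.3 -7.8 -6.5] [-1.28 -0.78  0.22]
76.6 False [ 4.3 -8.6 -5.8] [-1.35 -0.77  0.3 ]
83.8 False [ 4.  -7.7 -5. ] [-1.21 -0.65  0.11]
91.0 False [  2.7 -10.5  -5.4] [-1.73 -0.72  0.28]
up 37.8 pos [ 0.5371 -0.1024  0.2407] rot [-179.9   25.    85.9] f [-0.4  0.6  0.6] w 0.0448
```

View pics/n1.png

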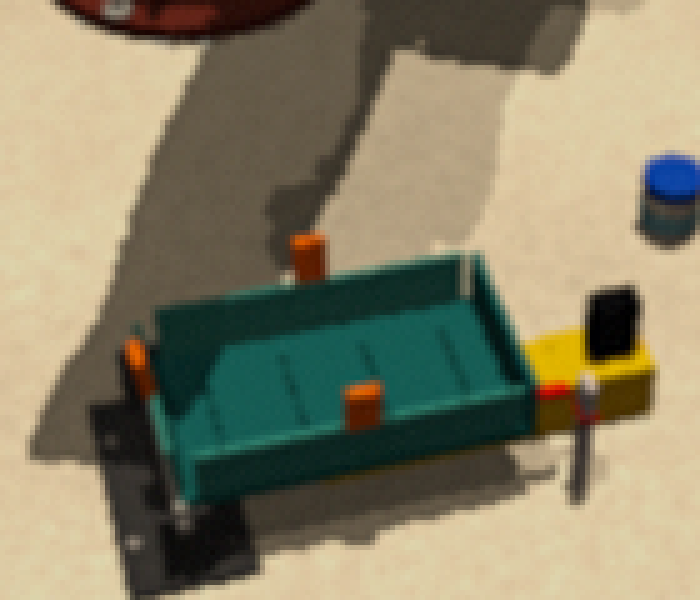

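View pics/n_top_v.png

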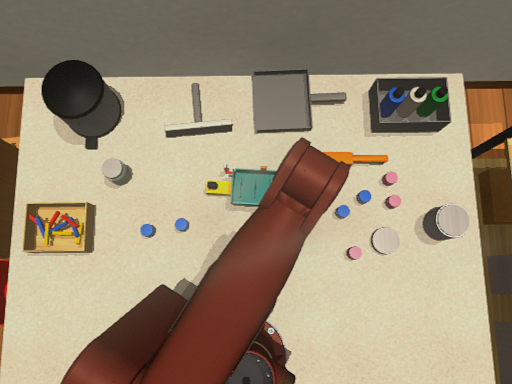

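```bash
python3 - <<'E'
from fold import *
robot.move_pose([.408,.326,.25],[180,0,60])
shot('o'); st()
f=cv2.imread("pics/o_scene.png"); f=cv2.convertScaleAbs(f,alpha=1.8); crop(f,170,140,310,240,"pics/o1.png")
f=cv2.imread("pics/o_top.png"); f=cv2.convertScaleAbs(f,alpha=1.8); crop(f,200,140,320,225,"pics/o2.png")
for tag,n in(('scene',0),('top',1)):
    for b in tabs('o')[n]: print(tag,b[0].round(2),b[1])
for w,(x,y) in dict(front=(-.056,.1033),back=(.056,.1033),right=(0,0)).items():
    for th in(80,90):
        c,s=np.cos(np.radians(th)),np.sin(np.radians(th)); r=.05
        h=.056+TILT*y
        P=t2w(np.sign(x)*(.056+r*c+.004*s) if x else 0, y if x else -(r*c+.004*s), h+r*s)
        print(w,th,'scene',proj('scene',P).round(1),'top',proj('top',P).round(1))
c=robot.grab_frame('top')
for b in blobs(c,*COL['blue'])[1]:
    p=onz('top',b[0],.046)
    if b[1][4]>85 and .35<p[0]<.7: print('blue',b[0].round(1),p.round(4),b[1][4])
E
```

```text
40.9 pos [0.4086 0.3254 0.2503] rot [180.   -0.   59.9] f [-0.6  0.9  0.1] w 0.0449
scene [196.77 190.38] [195 188   4   5  13]
scene [242.38 197.77] [240 197   6   3  13]
top [261.14 203.93] [259 203   5   3  14]
front 80 scene [[230.4 169.8]] top [[261.  206.5]]
front 90 scene [[231.1 171.6]] top [[261.1 203.8]]
back 80 scene [[242.7 203.9]] top [[263.3 165.2]]
back 90 scene [[241.8 201.3]] top [[263.2 167.7]]
right 80 scene [[194.9 194.2]] top [[297.8 187.7]]
right 90 scene [[198.  193.3]] top [[295.2 187.5]]
blue [364.5 195.6] [ 0.514  -0.4034  0.046 ] 111
blue [343.  210.5] [ 0.4642 -0.3285  0.046 ] 103
blue [181.2 223.7] [0.4263 0.2119 0.046 ] 101
blue [146.8 230. ] [0.4065 0.3254 0.046 ] 91
```

View pics/o1.png

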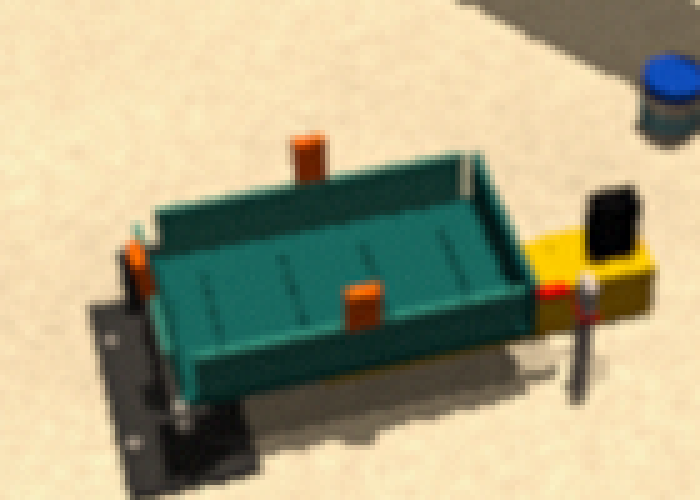

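View pics/o2.png

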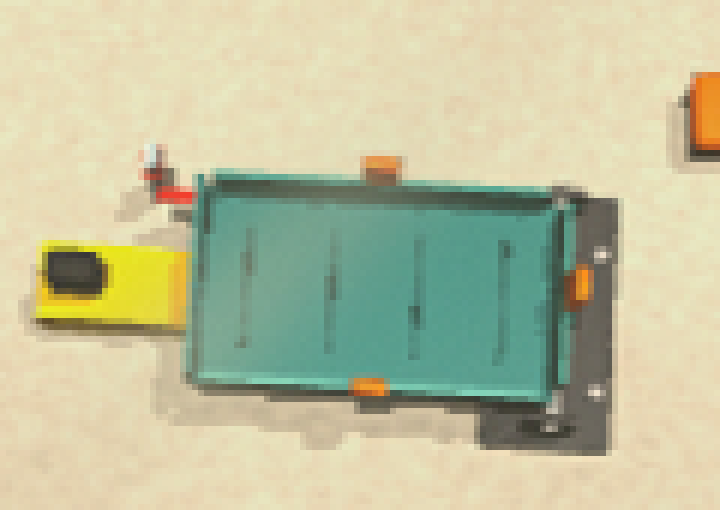

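Checks: the front and back tabs match the 90° prediction to about 0.3 px. The right tab may lean out a few degrees, so I'll give it a gentle guarded push to its stop.

```bash
cat > pick.py <<'E'
from fold import *
def tubs(z=.046):
    c=robot.grab_frame('top'); r=[]
    for b in blobs(c,*COL['blue'])[1]:
        p=onz('top',b[0],z)
        if b[1][4]>60 and .36<p[0]<.75 and -.5<p[1]<.45: r.append((p,b[1][4]))
    return r
PZ=.086
def pick(p,yaw):
    robot.set_gripper(.075)
    robot.move_pose([p[0],p[1],.22],[180,0,yaw])
    robot.line_to([p[0],p[1],PZ],vel=.15,guard=10); st('down')
    robot.set_gripper(.02); st('grip')
    robot.line_to([p[0],p[1],.26],vel=.18); st('lift')
def place(x,y,yaw=175.85):
    fz=.056+TILT*y
    robot.move_pose(t2w(x,y,.26),[180,0,yaw])
    robot.line_to(t2w(x,y,PZ+fz+.012),vel=.15)
    g=robot.line_to(t2w(x,y,PZ+fz+.001),vel=.04,guard=6); st('placed %s'%g)
    robot.set_gripper(.057); st('rel')
    robot.line_to(t2w(x,y,.26),vel=.18)
E
python3 - <<'E'
from pick import *
robot.set_gripper(0.0)
robot.move_pose(t2w(0,-.055,.27),[180,0,85.85])
robot.line_to(t2w(0,-.055,.173),vel=.2,guard=10)
g=robot.line_to(t2w(0,-.008,.173),vel=.03,guard=8); st('push %s'%g); print(w2t(robot.observe()['tool_pos']))
robot.line_to(t2w(0,-.055,.173),vel=.1); robot.line_to(t2w(0,-.055,.27),vel=.2)
for p,a in tubs(): print(p.round(4),a)
E
```

```text
push True 45.4 pos [ 0.5324 -0.1736  0.1731] rot [-180.     0.2   85.8] f [-0.7 -3.8  2.8] w -0.0005
[ 0.0001 -0.0127  0.1731]
[ 0.5142 -0.4035  0.046 ] 113
[ 0.4639 -0.3281  0.046 ] 107
[0.426  0.2129 0.046 ] 106
[0.4079 0.3263 0.046 ] 114
```

```bash
python3 - <<'E'
from pick import *
pick([.427,.2134],175.85)
place(-.027,.147)
robot.move_pose([.408,.3265,.26],[180,0,175.85])
shot('p')
for p,a in tubs(): print(p.round(4),a)
f=cv2.imread("pics/p_scene.png"); f=cv2.convertScaleAbs(f,alpha=1.8); crop(f,170,120,350,240,"pics/p1.png")
f=cv2.imread("pics/p_top.png"); f=cv2.convertScaleAbs(f,alpha=1.8); crop(f,200,140,320,225,"pics/p2.png")
E
```

```text
down 50.0 pos [0.4276 0.2134 0.0869] rot [180.    0.1 175.8] f [-1.4 -0.1  0.4] w 0.0749
grip 50.4 pos [0.4277 0.2135 0.087 ] rot [180.    0.1 175.9] f [-1.1 -1.4  6.2] w 0.0403
lift 51.5 pos [0.4265 0.2133 0.2587] rot [-180.    -0.1  175.9] f [-0.5  0.   0.1] w 0.0401
placed True 53.7 pos [ 0.5174 -0.0125  0.1411] rot [-180.     0.1  175.9] f [0.3 0.3 5.4] w 0.0405
rel 54.0 pos [ 0.5166 -0.0122  0.14  ] rot [180.   -0.  175.9] f [-0.1  0.1  0.3] w 0.0569
[ 0.5239 -0.0151  0.046 ] 99
[ 0.514  -0.4034  0.046 ] 111
[ 0.4313 -0.3313  0.046 ] 102
```

View pics/p1.png

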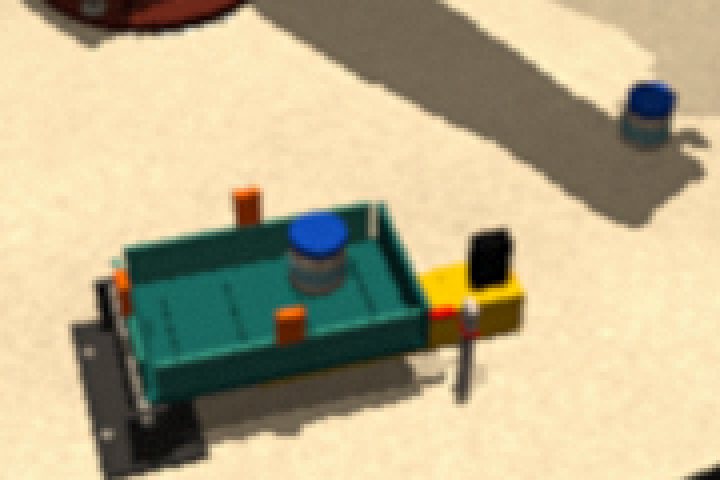

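View pics/p2.png

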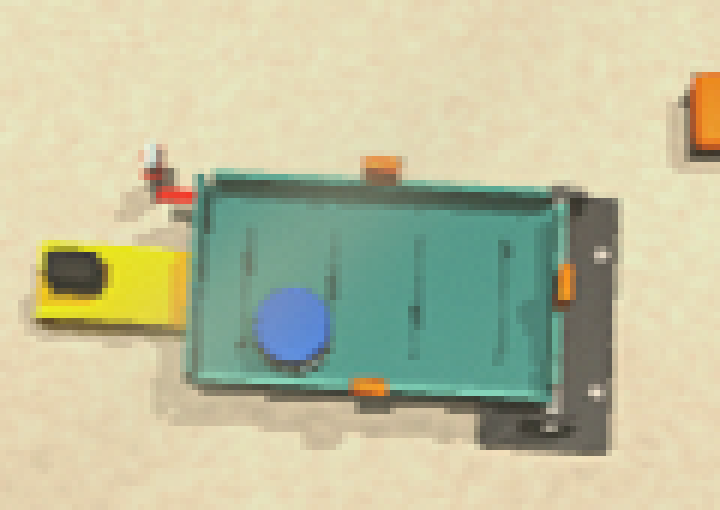

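The first tub stands upright in the tray and the right panel now stands straight. One right-hand tub has been knocked to about (0.431, -0.331). Next, the second left tub.

```bash
python3 - <<'E'
from pick import *
s=robot.grab_frame('scene')
print([(onz('scene',b[0],.044).round(4),b[1][4]) for b in blobs(s,*COL['blue'])[1] if 320<b[0][0]<345 and 135<b[0][1]<160])
pick([.409,.327],175.85)
place(.027,.147)
robot.move_pose([.45,.12,.38],[180,0,175.85])
shot('q')
for p,a in tubs(): print(p.round(4),a)
s=cv2.imread("pics/q_scene.png")
for b in blobs(s,*COL['blue'],amin=40)[1]: print(b[0],b[1][4],onz('scene',b[0],.044).round(4))
crop(cv2.convertScaleAbs(s,alpha=1.8),70,120,350,260,"pics/q1.png")
f=cv2.imread("pics/q_top.png"); f=cv2.convertScaleAbs(f,alpha=1.8); crop(f,200,140,440,270,"pics/q2.png")
E
```

```text
[]
down 58.0 pos [0.4097 0.3274 0.0872] rot [179.9   0.1 175.9] f [0.5 0.4 0.4] w 0.0749
grip 58.4 pos [0.4096 0.3273 0.0871] rot [179.9   0.1 175.9] f [-1.7  0.2  5.1] w 0.0407
lift 59.5 pos [0.4085 0.3268 0.2586] rot [-179.9   -0.1  175.8] f [ 0.2 -0.3 -2.5] w 0.0406
placed True 62.1 pos [ 0.5713 -0.0164  0.1412] rot [-180.     0.1  175.9] f [-0.2 -0.1  5.6] w 0.0404
rel 62.5 pos [ 0.5705 -0.0161  0.1399] rot [180.   -0.  175.9] f [-1.  -0.1  0.7] w 0.0571
[ 0.5815 -0.0161  0.046 ] 101
[ 0.5252 -0.0133  0.046 ] 118
[ 0.514  -0.4034  0.046 ] 111
[ 0.4311 -0.3313  0.046 ] 101
[249.1181 177.7087] 127 [0.4647 0.0074 0.044 ]
[254.1818 190.6294] 143 [0.5215 0.0029 0.044 ]
[136.1182 198.6818] 110 [ 0.4328 -0.3307  0.044 ]
[113.0299 226.8209] 134 [ 0.5156 -0.4035  0.044 ]
[ 61.4063 333.3694] 379 [ 0.7745 -0.5353  0.044 ]
```

View pics/q1.png

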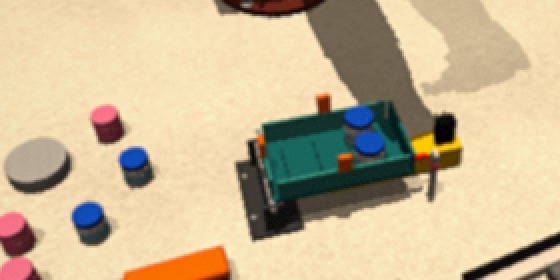

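View pics/q2.png

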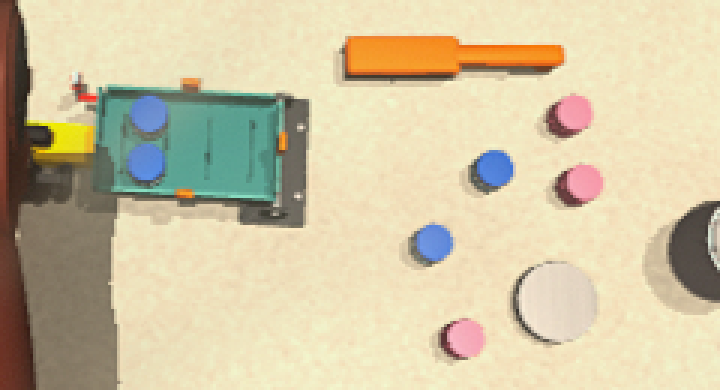

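```bash
python3 - <<'E'
from pick import *
pick([.4322,-.331],175.85)
place(-.027,.059)
robot.move_pose([.45,.12,.38],[180,0,175.85])
for p,a in tubs(): print(p.round(4),a)
E
```

```text
down 67.4 pos [ 0.4327 -0.3315  0.0871] rot [-179.9    0.1  175.9] f [-0.2  0.6  0.5] w 0.0754
grip 67.8 pos [ 0.4326 -0.3315  0.0871] rot [-179.9    0.1  175.9] f [0.5 0.6 5.8] w 0.0406
lift 68.9 pos [ 0.4319 -0.3306  0.2586] rot [179.9  -0.1 175.8] f [ 0.3 -0.  -2.4] w 0.0409
placed True 71.1 pos [ 0.5111 -0.1003  0.1424] rot [-180.     0.1  175.9] f [-0.1  0.5  4.4] w 0.0406
rel 71.4 pos [ 0.5103 -0.1     0.1413] rot [180.   -0.  175.8] f [-0.2 -0.2  0.5] w 0.0568
[ 0.5815 -0.0161  0.046 ] 101
[ 0.5252 -0.0133  0.046 ] 118
[ 0.5195 -0.1033  0.046 ] 131
[ 0.5141 -0.4034  0.046 ] 112
```

```bash
python3 - <<'E'
from look import *
from pick import *
pick([.5149,-.4033],175.85)
place(.027,.059)
robot.move_pose([.45,.15,.40],[180,0,175.85])
shot('r'); st(); ptr('r')
for p,a in tubs(): print(p.round(4),a)
s=cv2.imread("pics/r_scene.png");crop(cv2.convertScaleAbs(s,alpha=1.8),170,130,310,240,"pics/r1.png")
f=cv2.imread("pics/r_top.png"); f=cv2.convertScaleAbs(f,alpha=1.8); crop(f,200,140,320,225,"pics/r2.png")
E
```

```text
down 76.6 pos [ 0.5154 -0.4038  0.0873] rot [-179.9    0.1  175.9] f [ 0.2 -0.1  0.2] w 0.0752
grip 77.0 pos [ 0.5154 -0.4039  0.0872] rot [-179.9    0.1  175.8] f [-0.2  1.2  5.3] w 0.0405
lift 78.1 pos [ 0.5146 -0.4029  0.2584] rot [179.9  -0.1 175.9] f [-0.5  0.3 -1.6] w 0.0406
placed True 80.5 pos [ 0.5649 -0.1042  0.1425] rot [-180.     0.1  175.9] f [-0.3 -0.1  6. ] w 0.0407
rel 80.8 pos [ 0.5642 -0.1039  0.1413] rot [180.   -0.  175.8] f [-0.9  0.8  0.7] w 0.0569
 82.9 pos [0.4505 0.1491 0.3989] rot [-180.    -0.1  175.8] f [-1.  0.  0.] w 0.057
[[  0   0   2   2   4   5   4   4   2   0   0   0   0   0   0   0   0   0]
 [  0   0   6   5   4   4   4   0   0   0   0   0   0   0   0   0   0   0]
 [  0   0   4   6   5   3   0   0   0   0   0   0   0   0   0   0   0   0]
 [  0   0   0   4   1   1   0   0   0   0   0   0   0   0   1   0   1   0]
 [  0   0   0   0   0   0   0   0   0   0   0   0   0   0   2   1   0   0]
 [  0   0   0   0   0   0   0   0   0   0   0   0   0   0   0   0   0   0]
 [  0   0   0   0   0   0   0   0   0   0   0   0   0   0   0   0   0   0]
 [  0   0   0   
[... 528 characters left out ...]
 2   2   3   2   1   3  13  30  21   4  12  20  10   2]
 [  0   0   0   0   2   2   3   2   2   2   5  21  34  24  34  38  17   4]
 [  0   0   0   0   1   4   2   3   1   2   0   8  23  23  19  12   0   0]
 [  0   0   0   0   2   4   2   2   2   2   0   0   2   0   0   0   0   0]
 [  0   0   0   0   0   0   0   0   0   0   0   0   0   0   0   0   0   0]
 [  0   0   0   0   0   0   0   0   0   0   0   0   0   0   0   0   0   0]
 [  0   0   0   0   0   0   0   0   0   0   0   0   0   0   0   0   0   0]
 [  0   0   0   0   0   0   0   0   0   0   0   0   0   0   0   0   0   0]]
[ 0.5826 -0.0158  0.046 ] 87
[ 0.5756 -0.1078  0.046 ] 124
[ 0.5248 -0.0137  0.046 ] 112
[ 0.5194 -0.1034  0.046 ] 130
```

View pics/r1.png

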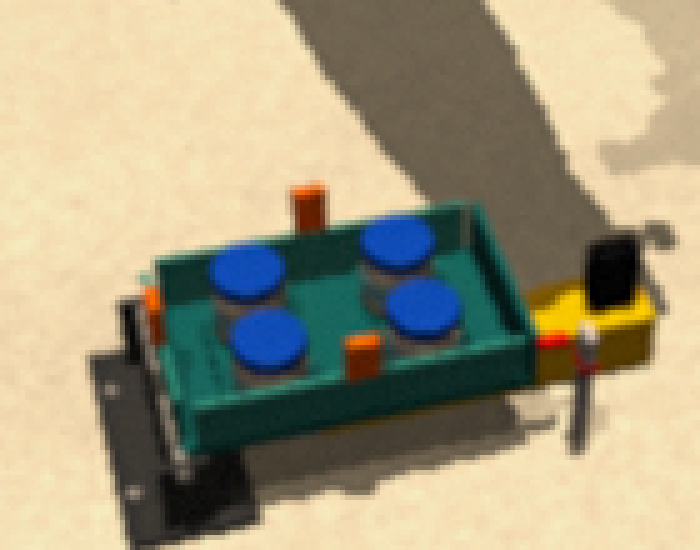

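View pics/r2.png

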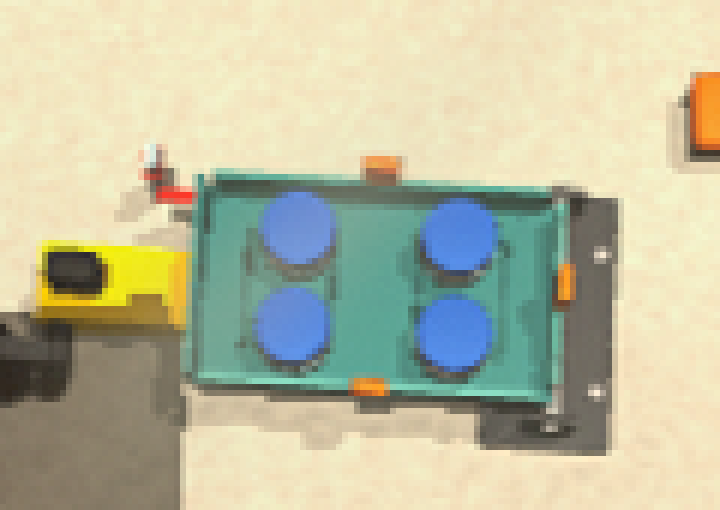

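View pics/r_top_v.png

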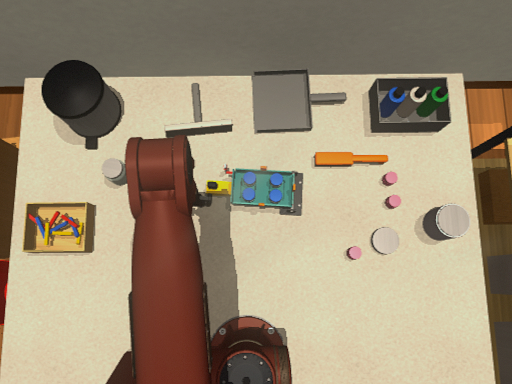

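View pics/r_p.png

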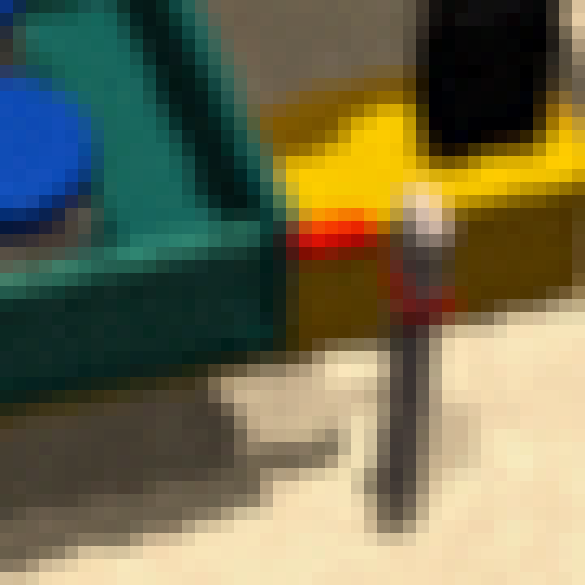

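All four tubs stand upright in the tray, the panels are up, and the pointer hasn't moved since the wedge was set. The gripper is clear of everything, so I'm handing in.

```bash
python3 - <<'E'
from h import *
robot.job_done(); st('done')
E
```

```text
the job is handed in; nothing more can be done
the job is handed in; nothing more can be done
```

The job is handed in. The tray is wedged to the red line, its three panels are folded up, and all four blue-lidded tubs stand upright on its floor. It took about 83 s of the 210 s allowed.

- **Wedge:** I slid it under the foot in stages until the pointer met the red line, then left it there. The final pictures put the pointer within about 1–1.5 mm of the line. The camera and wedge-geometry estimates differ by about that much, so I can't place it more exactly. It did not move during the folding and loading.
- **Panels:** The front and back panels matched the predicted upright position to about 0.3 pixel. The right panel first leaned out by an estimated 2–4°. I pushed it gently to its stop before placing any tub, and it looked upright in the later pictures.
- **Tubs:** I placed them in a 2 × 2 pattern, and the last pictures show all four standing upright. One of the right-hand tubs was knocked about 3 cm aside during the run. I found its new position and picked it up there.
- **Other things:** In the last top view the pink tubs and other bystanders showed no visible change.

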